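# Pin a stacked plaster mould with its core rod

### The job

Get the small stacked plaster mould on the round bat ready for use: set the cap section, boss up, centrally on the two loose rings and let go of it, then pass the brass core rod from the wooden block down through the cap and both rings into the base until its collar lies flat on the cap, and leave it there. The rings lie out of line under the cap, so feel for each hole with the rod's tip and coax the sections into line; plaster chips, so never press on the mould with more than about 3 kg. Leave the tape roll and the small plaster plug where they are.

Things in the scene. Friction and masses are not known exactly. Their poses are not given: they have to be found in the camera images.
- mould_base: Base of the mould, fixed: a white plaster disc 100 mm across and 26 mm high on a round plywood bat 190 mm across and 14 mm thick. Origin at the centre of the bat's underside, z up along the axis of the bore. The loose sections slide on it and on one another by plain friction; a section with the rod through it is carried sideways by the rod, while the one under the tip mostly stays.
- base_bore (a point): Mouth of the base section's centre bore, on its axis, at the base section's top face, 40 mm above the table, z up. The bore is 12 mm wide and goes 26 mm down.
- rings_top (a point): Point on the base's axis, 28 mm above the base section, level with the top of the upper ring. Two loose plaster rings, each 84 mm across, 14 mm thick, about 0.09 kg, 12 mm centre bore, lie one on the other on the base. Each lies off this axis by 5.5 to 7.5 mm in its own unknown direction; the rings themselves are not measured.
- cap_section: Top section of the mould, white plaster, about 0.15 kg: flange 84 mm across and 10 mm thick, on it a grip boss 46 mm across and 22 mm high; 32 mm high in all, 12 mm bore right through on the axis. Origin at the centre of its underside, z up along the bore. It stands boss up on the table at the start.
- core_rod: Brass core rod upright in the wooden block, about 0.11 kg. Origin at the tip, z up along the rod. Tip 5 mm across, tapering out to 10 mm at 14 mm up; shaft 10 mm across; collar 26 mm across from 82 to 87 mm; dark wooden handle from 87 to 125 mm, 30 mm wide along the rod's x, 18 mm thick along its y (grip across the 18 mm). Tip is 10 mm above the table at the start.
- cap_top (a point): Centre of the mouth of the cap section's bore, on top of the boss, 32 mm above the underside of the cap.
- rod_collar (a point): Centre of the underside of the rod's collar, 82 mm above the tip; it lies on the cap's boss when the rod is home.
- rod_block: Fixed hardwood block 60 x 130 x 56 mm (x, y, z), origin at the centre of its underside. The core rod stands in its middle hole, 46 mm deep and 11.6 mm wide; two short pins beside it rise to 74 mm above the table.
- tape_roll: Roll of masking tape lying flat, 100 mm across, 25 mm high, origin at the centre of its underside. Bystander.
- natch_plug: Small white plaster plug, 30 mm across, 28 mm high, origin at the centre of its underside. Bystander.
Not all that is in view belongs to the job. There is more than one size of the mould_base; the job needs the largest.

How it is judged (in metres and radians):
On the way, in this order (a step that is already met when the one before it is completed fails the run):
1. the cap section lies flat on the rings, within 12 mm of the base's axis, let go, before the rod is in it (horizontal distance between cap_section and base_bore below 0.012 m and z of cap_section in the frame of base_bore between 0.025 and 0.031 m and angle between cap_section's own z axis and vertical below 0.06 rad and contact force between the fingers and cap_section below 0.1 N and distance between core_rod and base_bore above 0.1 m), for 0.2 s.
2. the rod is home: collar down on the cap, rod in the base's bore (distance between rod_collar and cap_top below 0.004 m and z of core_rod in the frame of base_bore below -0.019 m and horizontal distance between core_rod and base_bore below 0.003 m), for 0.2 s.
At the end, for the whole second after the job is handed in: Cap flat on the rings: underside 26 to 30 mm over the base, within 4 mm of its axis; rod through all sections: tip 19 mm or more down the base bore and within 3 mm of its axis, collar within 4 mm of the cap's top; both within 0.05 rad of upright, at rest, let go (all of step 2 and z of cap_section in the frame of base_bore between 0.026 and 0.03 m and horizontal distance between cap_section and base_bore below 0.004 m and angle between each of cap_section, core_rod's own z axis and vertical below 0.05 rad and linear speed of each of core_rod, cap_section below 0.02 m/s); the robot touches nothing.
It fails at once if the mould is pushed on with more than 30 N (force on its base section, the weight of the loose sections included) (contact force between mould_base and anything else above 30 N).
It fails at once if the tape roll is moved by more than 20 mm (distance of tape_roll from where it was at the start of the episode above 0.02 m).
It fails at once if the plug is moved by more than 20 mm (distance of natch_plug from where it was at the start of the episode above 0.02 m).
It also fails if it takes over 72 s, if anything falls off the work surface, if the arm or the gripper's body presses on something with over 40 N, if the wrist force passes 120 N, or if a joint passes its speed limit or range.

### The arm

A 6-joint arm with a two-finger parallel gripper is mounted at the origin on a cart in front of the work surface, level with it; the furniture and walls round the work are solid. World frame = base frame: x ahead of the robot, y to its left, z up, the work surface at z = 0. Lengths are in m, angles in degrees, forces in N, time in s.
With the tool pointing down it reaches from about 0.25 to 0.725 m from the base axis. Payload 4 kg.
Tool frame: the origin (TCP) lies on the centre line of the jaws, within the pads' length; the fingertips stand 8 mm ahead of it and the grasp point (between the pads) lies 11 mm behind it; x points along the fingers, y is the direction in which the jaws open and shut, and the axes are right-handed (so a half turn about x gives the same grasp; the last joint's range is limited). The gripper opens to 85 mm and grips with 20 to 120 N. Pads are 22 mm wide; open, the fingers measure 114 mm over their backs; the gripper's body (76 mm by 85 mm) begins 54 mm behind the grasp point. The pads swing forward as they close: fully open they stand 13 mm farther back than shut.
Start: joints at [-66.692, 13.785, 0.286, 76.501, 0, 90], TCP at [0.198, -0.459, 0.239] pointing down, gripper open.
Joint ranges: [-155.79, 155.79], [-60.16, 107.12], [-62.33, 73.08], [-114, 123.19], [-81.49, 82.49], [-180, 180]. Speed limits (degrees/s): [159.86, 159.86, 180, 180, 180, 180].

### API

Orientations are given as [roll, pitch, yaw] about the fixed x, y, z axes, in that order (R = Rz(yaw) Ry(pitch) Rx(roll)).
In Python, from rig import robot gives the robot as it stands.
- The arm moves only by the tool arm_command, never from a script. Its argument "rows" is a list that holds one entry, the list of rows, each a list of 7 numbers: the gripper command: -1 is fully open, 1 is shut, values between are in proportion, then the shift along the tool's x, y, z in m, then the turn, a rotation vector about the tool's x, y, z in degrees. A call has 1 to 10 rows; each row shifts and turns the pose as measured when the row begins, along the tool's axes as they then stand; what a row does not reach is not made up. A row lasts 1/12 s, in which the tool goes at most 41.7 mm and 7.16 degrees, less where a joint would pass 70% of its speed; a pose out of reach is approached as far as the arm can. A call with a gripper value outside its range is refused whole. The fingers move at their own pace and stop on an object; "squeeze" is the grip in N (left out, the last holds). Time passes only in rows, so rows that do not move let the fingers close. It gives the time, the measured TCP pose, the force and the opening at its end, in the units of the state.
- robot.state(): the state, without advancing time (a new reading comes with each control period).
- robot.capture(name): name is "scene" or "top" or "wrist"; returns a dict with "color" (480x640x3 uint8, red, green, blue), "depth" (480x640 float32, m along the optical axis (not along the pixel's ray), 0 where there is no reading), "camera_matrix" (3x3 intrinsics, pixels), "extrinsics" (4x4, takes a point from camera to world coordinates). Camera axes: x right, y up, looking along -z (the intrinsics and any distortion apply to the point x, -y, -z); pixel columns grow to the right and rows downward; lengths in m; the calibration is good to about 2 mm. The wrist camera is an equidistant fisheye: a pixel r from the principal point sees the ray r / f radians off the axis. A picture is of the moment at which its call begins.
- robot.sign_off(): hands the job in, once; it reports no verdict.
The state is a dict: "time": time; "joints": joint angles; "qd": joint speeds; "effort": joint torques, N m; "tcp_pos": TCP position; "eef_rot": TCP orientation; "ft_force": force on the tool from outside, world axes, zero at the start; "wrist_torque": the same for the moment, N m; "finger_gap": opening from 0.0 (shut) to 1.0 (fully open).
Only numpy, scipy, OpenCV 4.12 (cv2) and the standard library are available. Lean on these libraries where they do the work, as an engineer would, in place of code of your own. Each camera call takes 0.05 s, during which the arm holds its last target.

## Working session

There is one attempt and no reset: what is moved stays moved. The work goes in short steps, Python scripts to look and compute and a tool call to move; the robot and the scene stay as the last step left them, time stands still between calls to the robot, and variables do not carry over. Pictures are saved under pics/ and viewed, and the job is handed in when it is done.

Besides the shell and the picture viewer there is one more tool, called after "Request:" as a command line: name --argument value ..., lists and objects as JSON in quotes. arm_command: Moves the arm, as the interface text tells. Its arguments: {"type":"object","properties":{"rows":{"type":"array"},"squeeze":{"type":"number"}},"required":["rows"]}

```bash
ls; mkdir -p pics
cat > h.py <<'E'
import numpy as np, cv2, pickle
from rig import robot
def snap(n,f):
    c=robot.capture(n); pickle.dump(c,open(f'{f}.pkl','wb')); cv2.imwrite(f'pics/{f}.png',c['color'][:,:,::-1]); return c
def pt(c,u,v,d=None,z=None):
    K=c['camera_matrix'];E=c['extrinsics']
    r=np.array([(u-K[0,2])/K[0,0],-(v-K[1,2])/K[1,1],-1.0])
    if z is not None:
        w=E[:3,:3]@r; return E[:3,3]+w*(z-E[2,3])/w[2]
    if d is None: d=c['depth'][int(v),int(u)]
    return E[:3,:3]@(r*d)+E[:3,3]
E
python3 - <<'E'
from h import *
for n in ['scene','top','wrist']:
    c=snap(n,n+'0'); print(n,c['camera_matrix'],c['extrinsics'])
print(robot.state())
E
```

```text
pics
scene [[460.05768285   0.         319.48612808]
 [  0.         460.05768285 238.54782218]
 [  0.           0.           1.        ]] [[ 0.7961577   0.2761002  -0.5384251  -0.02281865]
 [-0.60508169  0.35885293 -0.71070438 -0.85305971]
 [-0.00301019  0.89162394  0.4527667   0.58975831]
 [ 0.          0.          0.          1.        ]]
top [[625.01655615   0.         314.57110849]
 [  0.         625.01655615 240.51351796]
 [  0.           0.           1.        ]] [[-0.01041028  0.98141286 -0.19162574  0.24846665]
 [-0.99992257 -0.00891062  0.00868605 -0.07911756]
 [ 0.0068171   0.19170133  0.98142963  1.75464534]
 [ 0.          0.          0.          1.        ]]
wrist [[371.64829954   0.         316.64996102]
 [  0.         371.64829954 237.16970089]
 [  0.           0.           1.        ]] [[ 0.39619578  0.87429212  0.28043214  0.26883509]
 [-0.91816305  0.37804444  0.11857076 -0.42684508]
 [-0.00235033 -0.30445966  0.95252233  0.37212882]
 [ 0.          0.          0.          1.        ]]
{'time': 0.15, 'joints': array([-6.66934846e+01,  1.38236648e+01,  2.31278098e-01,  7.65006960e+01,
        5.50145459e-04,  8.99981794e+01]), 'qd': array([ 0.07731294, -0.14610583,  0.19432604, -0.08444706, -0.05612071,
        0.06651961]), 'effort': array([ 6.23249125e-04, -3.72634506e+01,  2.52638572e+01,  1.23377930e-02,
        2.33410262e-06, -4.30070060e-06]), 'tcp_pos': array([ 0.1976453 , -0.45877648,  0.23860429]), 'eef_rot': array([-90.34045106,  89.90691573, 112.96788453]), 'ft_force': array([ 0.41358815, -0.26413676, -0.23550022]), 'wrist_torque': array([ 0.00575373, -0.00370331,  0.00486165]), 'finger_gap': 0.9950852684828598}
```

View pics/scene0.png

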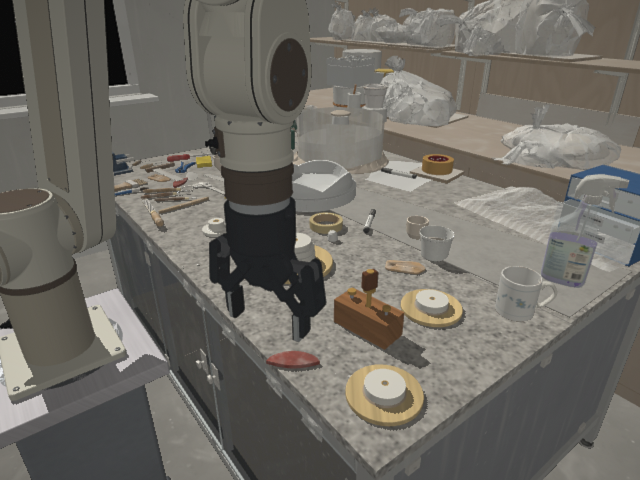

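View pics/top0.png

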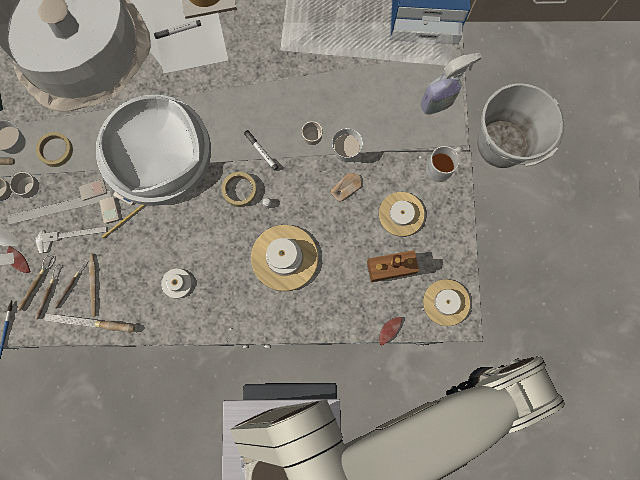

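View pics/wrist0.png

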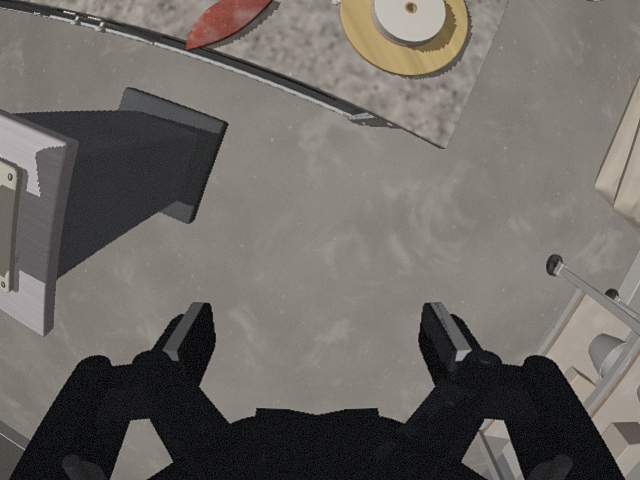

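Candidates in the top view are as follows. There are three bat-and-mould bases: (286,257), large and with rings stacked on it, and smaller ones at (402,213) and (447,301). The cap is the stepped white piece at (177,283). The rod is in the block at (398,262), between two pins. The tape is at (240,188) and the plug at (267,202). I'll enlarge these to check.

Run:
```python
from h import *
im=cv2.imread('pics/top0.png')
a=cv2.resize(im[215:300,235:335],None,fx=4,fy=4,interpolation=cv2.INTER_CUBIC)
b=cv2.resize(im[255:310,152:202],None,fx=6,fy=6,interpolation=cv2.INTER_CUBIC)
d=cv2.resize(im[235:290,360:450],None,fx=6,fy=6,interpolation=cv2.INTER_CUBIC)
cv2.imwrite('pics/ca.png',a);cv2.imwrite('pics/cb.png',np.hstack([b,cv2.resize(d,(490,330))]))
c=pickle.load(open('top0.pkl','rb'))
for n,u,v,z in [('bat',286,257,.014),('ringtop',284,254,.068),('batB',402,214,.014),('batC',447,302,.014),('capboss',177,281,.032),('handle',399,259,.135),('tape',240,189,.025),('plug',267,202,.028)]:
    print(n,pt(c,u,v),pt(c,u,v,z=z))
for e in [(251,257),(321,257),(286,291),(286,225)]: print(pt(c,*e,z=.014))
```

```text
bat [ 0.53375331 -0.01516869  0.06092599] [ 0.54165742 -0.01339693  0.014     ]
ringtop [ 0.54064205 -0.01004664  0.06969785] [ 0.54093646 -0.00997704  0.068     ]
batB [ 0.65932577 -0.34310029  0.03120398] [ 0.66342711 -0.34573545  0.014     ]
batC [ 0.41076728 -0.46301023  0.00910671] [ 0.4103123  -0.46193406  0.014     ]
capboss [0.47301466 0.2860697  0.03993233] [0.47405342 0.28775907 0.032     ]
handle [ 0.51265347 -0.31429972  0.13833698] [ 0.5131989  -0.31478527  0.135     ]
tape [ 0.74584422  0.12052168 -0.00125525] [0.73840714 0.11753655 0.025     ]
plug [0.69790851 0.03972534 0.03051655] [0.69856452 0.03989881 0.028     ]
[0.54257195 0.08530944 0.014     ]
[ 0.54074219 -0.1121797   0.014     ]
[ 0.44540435 -0.01323811  0.014     ]
[ 0.6341256  -0.01354951  0.014     ]
```

View pics/ca.png

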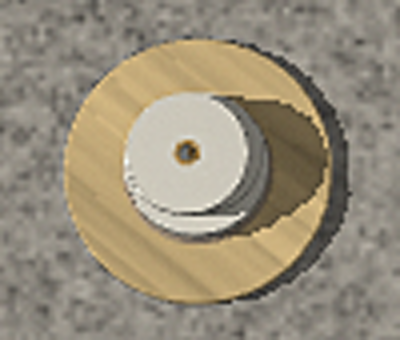

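View pics/cb.png

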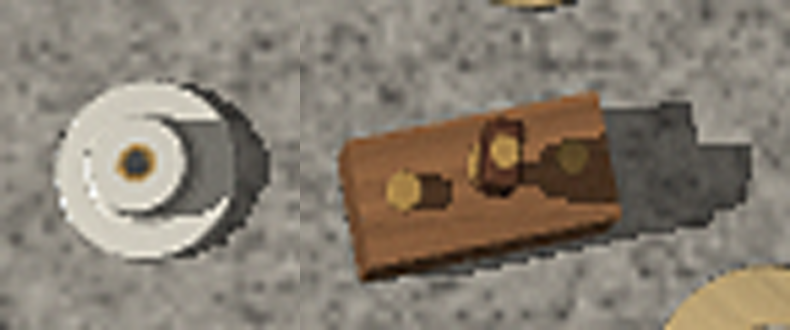

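The crops confirm it: the base is the 190 mm bat at (286,257), the cap is at (177,283), and the rod handle is at (398,261). Next I'll work out the tool axes.

```bash
cat >> h.py <<'E'
from scipy.spatial.transform import Rotation as Ro
def R0(s=None):
    s=s or robot.state(); return Ro.from_euler('xyz',s['eef_rot'],degrees=True)
def go(p,yd=None):
    """report tool-frame shift to p, and turn so that tool x = down and tool y along yd (world, sign free)"""
    s=robot.state(); R=R0(s); d=np.array(p)-s['tcp_pos']
    t=R.inv().apply(d); print('tcp',s['tcp_pos'].round(4),'t',s['time'],'shift mm',(t*1000).round(1),'n',np.linalg.norm(d)/.0417)
    if yd is not None:
        y=np.array([*yd,0.])/np.hypot(*yd); best=None
        for sg in (1,-1):
            yy=sg*y; x=np.array([0,0,-1.]); M=np.column_stack([x,yy,np.cross(x,yy)])
            rv=(R.inv()*Ro.from_matrix(M)).as_rotvec(degrees=True); print('  turn',rv.round(2),'rows',np.linalg.norm(rv)/7.16)
    print('  y',R.as_matrix()[:,1].round(4),'x',R.as_matrix()[:,0].round(4),'j6',s['joints'].round(1)[5],'F',s['ft_force'].round(2),'T',s['wrist_torque'].round(3),'gap',round(s['finger_gap'],3))
E
python3 - <<'E'
from h import *
go([.44,.02,.26]); print(R0().as_matrix().round(3))
E
```

```text
tcp [ 0.1976 -0.4588  0.2386] t 0.15 shift mm [ -20.8 -343.8 -412. ] n 12.878847472436494
  y [ 0.3957 -0.9184 -0.0016] x [-6.0e-04  1.5e-03 -1.0e+00] j6 90.0 F [ 0.41 -0.26 -0.24] T [ 0.006 -0.004  0.005] gap 0.995
[[-0.001  0.396 -0.918]
 [ 0.001 -0.918 -0.396]
 [-1.    -0.002 -0.   ]]
```

Request:
arm_command --rows '[[[-1,-0.004,-0.026,-0.0315,0,0,0],[-1,-0.004,-0.026,-0.0315,0,0,0],[-1,-0.004,-0.026,-0.0315,0,0,0],[-1,-0.004,-0.026,-0.0315,0,0,0],[-1,-0.004,-0.026,-0.0315,0,0,0],[-1,-0.004,-0.026,-0.0315,0,0,0],[-1,-0.004,-0.026,-0.0315,0,0,0],[-1,-0.004,-0.026,-0.0315,0,0,0],[-1,-0.004,-0.026,-0.0315,0,0,0],[-1,0,-0.026,-0.0315,0,0,0]]]'

```text
time: 0.98
tcp_pos: [0.3857, -0.0931, 0.2719]
eef_rot: [-75.6, 89.7, 126.6]
ft_force: [0.0, -0.3, 0.9]
finger_gap: 1.005
```

Run:
```python
from h import *
go([.46,-.01,.26])
```

```text
tcp [ 0.3857 -0.0931  0.2719] t 0.9833 shift mm [  12.   -48.8 -100.2] n 2.688337810771224
  y [ 0.3775 -0.926  -0.0052] x [-0.0032  0.0043 -1.    ] j6 144.1 F [ 0.02 -0.31  0.93] T [-0.101 -0.092  0.025] gap 1.005
```

Request:
arm_command --rows '[[[-1,0.004,-0.016,-0.033,0,0,0],[-1,0.004,-0.016,-0.033,0,0,0],[-1,0.004,-0.016,-0.033,0,0,0],[-1,0,0,0,0,0,0]]]'

```text
time: 1.32
tcp_pos: [0.4635, 0.0001, 0.2599]
eef_rot: [-116.1, 89.7, 86.7]
ft_force: [-0.4, -0.7, -0.1]
finger_gap: 1.0
```

Run:
```python
from h import *
snap('wrist','w1'); c=snap('top','top1')
go([.40,.25,.20],[1,0])
```

```text
tcp [ 0.4605 -0.0031  0.2604] t 1.4167 shift mm [  61.4 -256.7  -41.3] n 6.406573482594997
  turn [-67.44  -0.1    0.24] rows 9.419485315973153
  turn [1.1256e+02 2.7000e-01 1.1000e-01] rows 15.720259634835767
  y [ 0.3836 -0.9235 -0.0042] x [-0.0024  0.0036 -1.    ] j6 156.9 F [ 1.03 -0.24  0.15] T [ 0.072  0.058 -0.047] gap 1.0
```

View pics/w1.png

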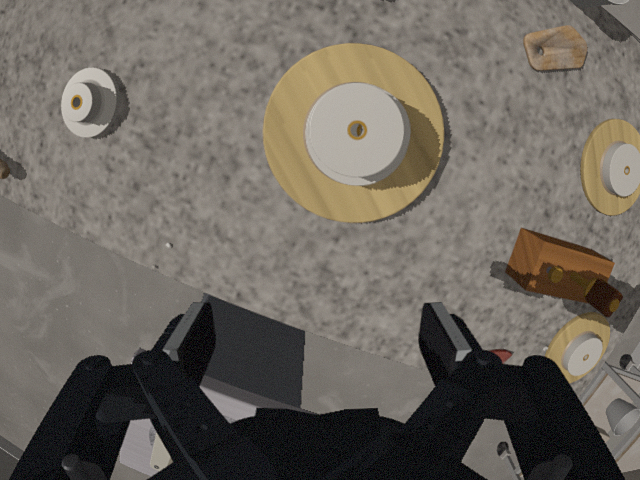

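The wrist view shows the big bat centred at about (354,132), the top ring's bore at (357,130), the cap at (92,102) and the rod block at (562,268). I'll fit the bat's rim.

```bash
cat >> h.py <<'E'
def fray(c,u,v):
    K=c['camera_matrix']; u=np.atleast_1d(u).astype(float);v=np.atleast_1d(v).astype(float)
    x=(u-K[0,2])/K[0,0]; y=(v-K[1,2])/K[1,1]; r=np.hypot(x,y)+1e-12
    return np.column_stack([np.sin(r)*x/r,-np.sin(r)*y/r,-np.cos(r)])
def wpt(c,u,v,z):
    E=c['extrinsics']; w=fray(c,u,v)@E[:3,:3].T
    return (E[:3,3]+w*((z-E[2,3])/w[:,2])[:,None])
def wproj(c,P):
    E=c['extrinsics'];K=c['camera_matrix']; q=(np.atleast_2d(P)-E[:3,3])@E[:3,:3]
    q=q*[1,-1,-1]; th=np.arctan2(np.hypot(q[:,0],q[:,1]),q[:,2]); ph=np.arctan2(q[:,1],q[:,0])
    return np.column_stack([K[0,2]+K[0,0]*th*np.cos(ph),K[1,2]+K[1,1]*th*np.sin(ph)])
def circ(P):
    from scipy.optimize import least_squares
    f=lambda a:np.hypot(P[:,0]-a[0],P[:,1]-a[1])-a[2]
    r=least_squares(f,[*P[:,:2].mean(0),.05],loss='soft_l1',f_scale=.001); return r.x,np.std(r.fun)
def crop(f,u,v,h,s,out):
    im=cv2.imread(f'pics/{f}.png'); cv2.imwrite(f'pics/{out}.png',cv2.resize(im[v-h:v+h,u-h:u+h],None,fx=s,fy=s,interpolation=cv2.INTER_CUBIC))
E
python3 - <<'E'
from h import *
c=pickle.load(open('w1.pkl','rb')); print(c['extrinsics'][:3,3])
hsv=cv2.cvtColor(c['color'],cv2.COLOR_RGB2HSV)
m=((hsv[...,1]>75)&(hsv[...,0]>10)&(hsv[...,0]<30)).astype(np.uint8); m[:, :240]=0; m[:,470:]=0; m[240:]=0
m=cv2.morphologyEx(m,cv2.MORPH_OPEN,np.ones((3,3)))
cs,_=cv2.findContours(m,cv2.RETR_EXTERNAL,cv2.CHAIN_APPROX_NONE); k=max(cs,key=cv2.contourArea); h=cv2.convexHull(k)[:,0]
print(h.min(0),h.max(0))
print('bat',circ(wpt(c,h[:,0],h[:,1],.014)))
w=((hsv[...,1]<40)&(hsv[...,2]>170)).astype(np.uint8); w[:80]=0;w[190:]=0;w[:,:290]=0;w[:,425:]=0
ys,xs=np.nonzero(w); print('white',xs.min(),xs.max(),ys.min(),ys.max())
for n,u,v,z in [('ringbore',357,130,.068),('capboss',77,101.5,.032)]: print(n,wpt(c,u,v,z))
crop('w1',354,132,100,4,'c1'); crop('w1',92,102,50,6,'c2')
E
```

```text
[0.53487447 0.03065318 0.39373933]
[263  43] [443 222]
bat (array([ 0.54003886, -0.00710406,  0.09390406]), np.float64(0.0001806427594802851))
white 305 402 83 184
ringbore [[ 0.54248814 -0.00210007  0.068     ]]
capboss [[0.47062049 0.29380905 0.032     ]]
```

View pics/c1.png

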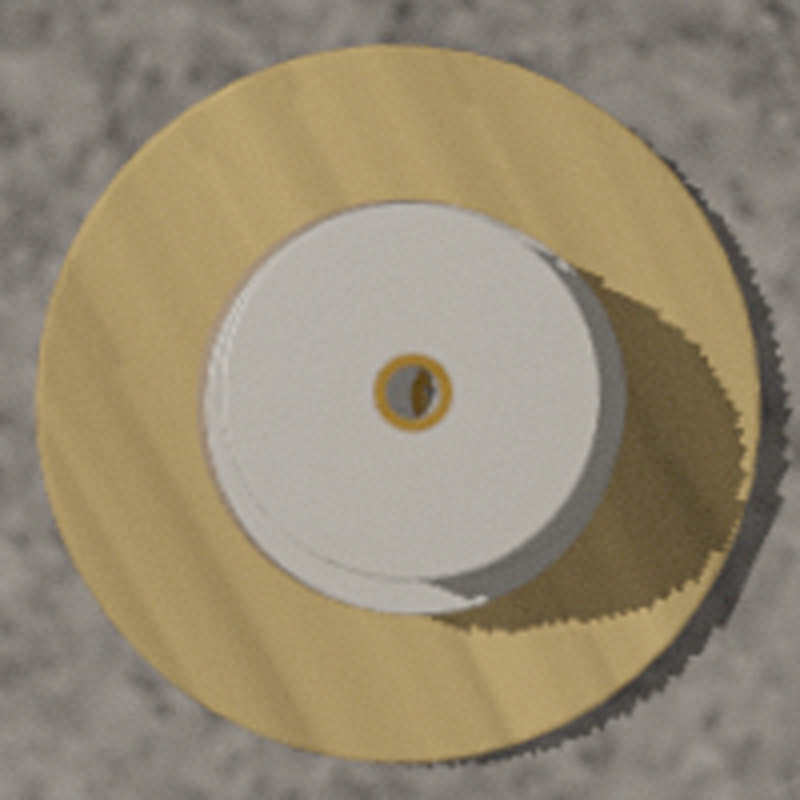

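View pics/c2.png

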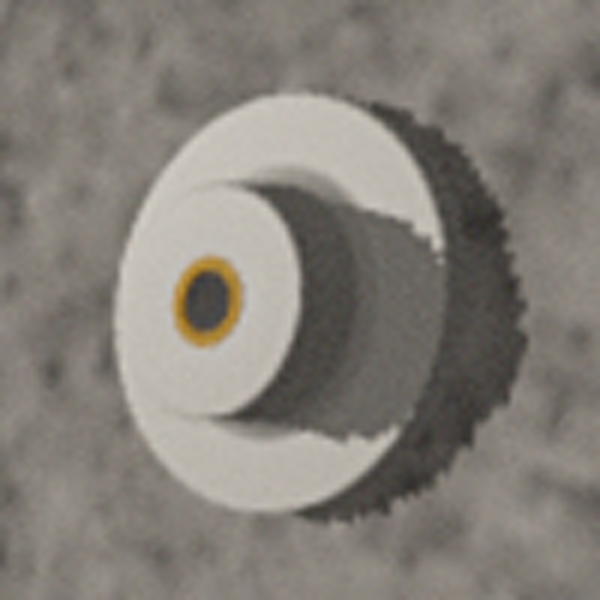

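```bash
cat >> h.py <<'E'
def bat(c,win=(240,470,0,240)):
    hsv=cv2.cvtColor(c['color'],cv2.COLOR_RGB2HSV)
    m=((hsv[...,1]>75)&(hsv[...,0]>10)&(hsv[...,0]<30)).astype(np.uint8); a,b,d,e=win
    M=np.zeros_like(m); M[d:e,a:b]=m[d:e,a:b]
    M=cv2.morphologyEx(M,cv2.MORPH_OPEN,np.ones((3,3)))
    cs,_=cv2.findContours(M,cv2.RETR_EXTERNAL,cv2.CHAIN_APPROX_NONE); k=max(cs,key=cv2.contourArea); h=cv2.convexHull(k)[:,0]
    return h
E
python3 - <<'E'
from h import *
c=snap('wrist','w2'); h=bat(c); print('bat',circ(wpt(c,h[:,0],h[:,1],.014)))
d=snap('top','top2'); h=bat(d,(240,330,215,300)); print('bat top',circ(np.array([pt(d,*p,z=.014) for p in h])))
for n,u,v,z in [('ringbore',357,130,.068),('capboss',77,101.5,.032)]: print(n,wpt(c,u,v,z))
go([.40,.25,.20])
E
```

```text
bat (array([ 0.54010011, -0.00709613,  0.09394312]), np.float64(0.00016837837777407022))
bat top (array([ 0.54161665, -0.01109841,  0.09174916]), np.float64(0.008366940560706056))
ringbore [[ 0.53895599 -0.00597678  0.068     ]]
capboss [[0.46789892 0.28995221 0.032     ]]
tcp [ 0.4597 -0.0048  0.261 ] t 1.5167 shift mm [  62.  -258.1  -41.7] n 6.444038166818032
  y [ 0.3803 -0.9249 -0.0037] x [-0.0016  0.0034 -1.    ] j6 156.9 F [ 0.25 -0.17  0.09] T [-0.023 -0.03   0.019] gap 0.996
```

Run:
```python
from h import *
d=pickle.load(open('top2.pkl','rb')); im=d['color'][210:305,235:335].astype(np.int16); h=bat(d,(240,330,215,300)); print(h.min(0),h.max(0))
big=cv2.resize(d['color'][215:300,240:330],None,fx=8,fy=8,interpolation=cv2.INTER_CUBIC)
cv2.imwrite('pics/t2.png',big[:,:,::-1])
```

```text
[292 227] [317 288]
```

View pics/t2.png

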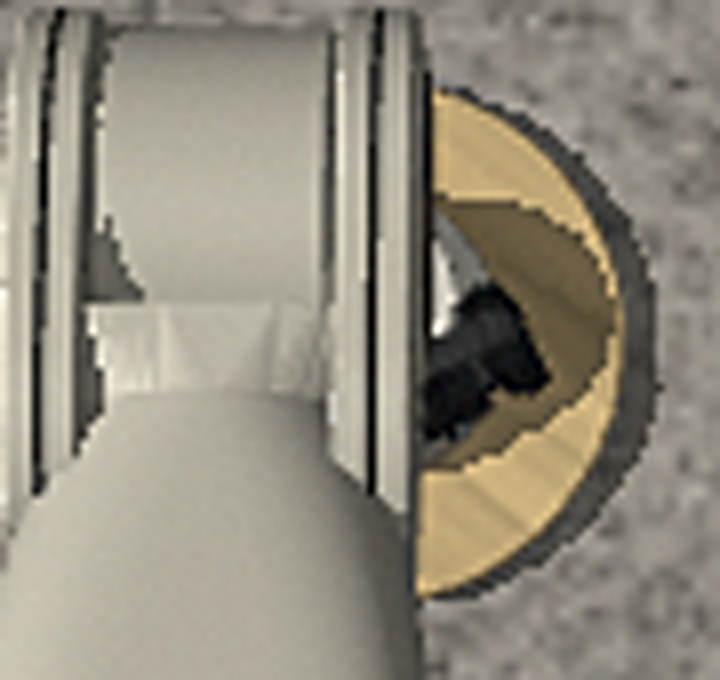

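Run:
```python
from h import *
d=pickle.load(open('top0.pkl','rb')); h=bat(d,(240,330,215,300)); print(h.min(0),h.max(0)); h=h+0.0
P=np.array([pt(d,*p,z=.014) for p in h]); print('bat top',circ(P))
w=pickle.load(open('w2.pkl','rb'))
print('capboss top',pt(d,152+135/6-.5,255+162/6-.5,z=.032),'wrist',wpt(w,42+208/6-.4,52+301/6-.4,.032))
print('ringbore top',pt(d,235+187/4-.4,215+152/4-.4,z=.068))
```

```text
[251 225] [317 290]
bat top (array([ 0.54140912, -0.00814874,  0.09439856]), np.float64(0.00036576838169673))
capboss top [0.47273919 0.29600776 0.032     ] wrist [[0.46734455 0.2909035  0.032     ]]
ringbore top [ 0.54489318 -0.00272725  0.068     ]
```

Request:
arm_command --rows '[[[-1,0,0,0,-7,0,0],[-1,0,0,0,-7,0,0],[-1,0,0,0,-7,0,0],[-1,0,0,0,-7,0,0],[-1,0,0,0,-7,0,0],[-1,0,0,0,-7,0,0],[-1,0,0,0,-7,0,0]]]'

```text
time: 2.1
tcp_pos: [0.4533, -0.0153, 0.2634]
eef_rot: [-129.8, 89.9, 122.6]
ft_force: [0.1, -0.0, 0.1]
finger_gap: 1.0
```

Run:
```python
from h import *
go([.44,.24,.20],[.92,-.39])
```

```text
tcp [ 0.4533 -0.0153  0.2634] t 2.1 shift mm [  63.8  -90.  -239.1] n 6.315804433538111
  turn [ 5.33 -0.07  0.09] rows 0.744593683636831
  turn [-1.7467e+02 -1.3000e-01 -1.0000e-01] rows 24.395227388824516
  y [ 0.953  -0.3031 -0.0015] x [-0.001   0.0016 -1.    ] j6 105.7 F [ 0.09 -0.02  0.08] T [0.026 0.003 0.013] gap 1.0
```

Request:
arm_command --rows '[[[-1,0.009,-0.0129,-0.0341,0,0,0],[-1,0.009,-0.0129,-0.0341,0,0,0],[-1,0.009,-0.0129,-0.0341,0,0,0],[-1,0.009,-0.0129,-0.0341,0,0,0],[-1,0.009,-0.0129,-0.0341,0,0,0],[-1,0.009,-0.0129,-0.0341,0,0,0],[-1,0.009,-0.0129,-0.0341,0,0,0],[-1,0,0,0,0,0,0],[-1,0,0,0,0,0,0]]]'

```text
time: 2.85
tcp_pos: [0.4418, 0.2311, 0.2031]
eef_rot: [106.7, 89.5, -2.7]
ft_force: [-0.3, -0.5, 0.3]
finger_gap: 1.001
```

Run:
```python
from h import *
c=snap('wrist','w3'); print(c['extrinsics'][:3,3])
go([.471,.293,.09])
```

```text
[0.46607996 0.30579782 0.3369166 ]
tcp [0.4419 0.2308 0.2031] t 2.9 shift mm [113.4   5.8 -68. ] n 3.1726055024350974
  y [ 0.9428 -0.3332  0.0085] x [ 9.1e-03  2.0e-04 -1.0e+00] j6 137.2 F [-1.4  -0.16  0.08] T [ 0.033 -0.043  0.065] gap 0.999
```

View pics/w3.png

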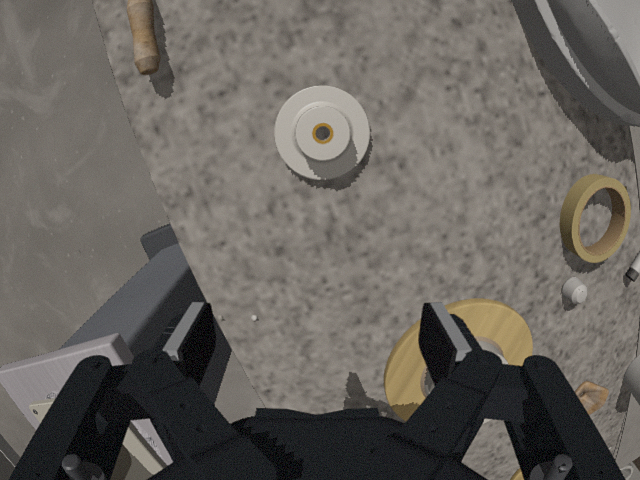

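```bash
crop=1
python3 - <<'E'
from h import *
c=pickle.load(open('w3.pkl','rb')); print(wpt(c,323,132.5,.032), wpt(c,322.5,132.5,.01))
crop('w3',322,134,55,7,'c3')
P=wpt(c,323,132.5,.032)[0]
go([P[0],P[1],.09])
E
```

```text
[[0.47079056 0.29621819 0.032     ]] [[0.47072023 0.29567002 0.01      ]]
tcp [0.4419 0.2308 0.2031] t 2.9 shift mm [113.4   4.5 -70.9] n 3.208505247297716
  y [ 0.9428 -0.3332  0.0085] x [ 9.1e-03  2.0e-04 -1.0e+00] j6 137.2 F [-1.4  -0.16  0.08] T [ 0.033 -0.043  0.065] gap 0.999
```

View pics/c3.png

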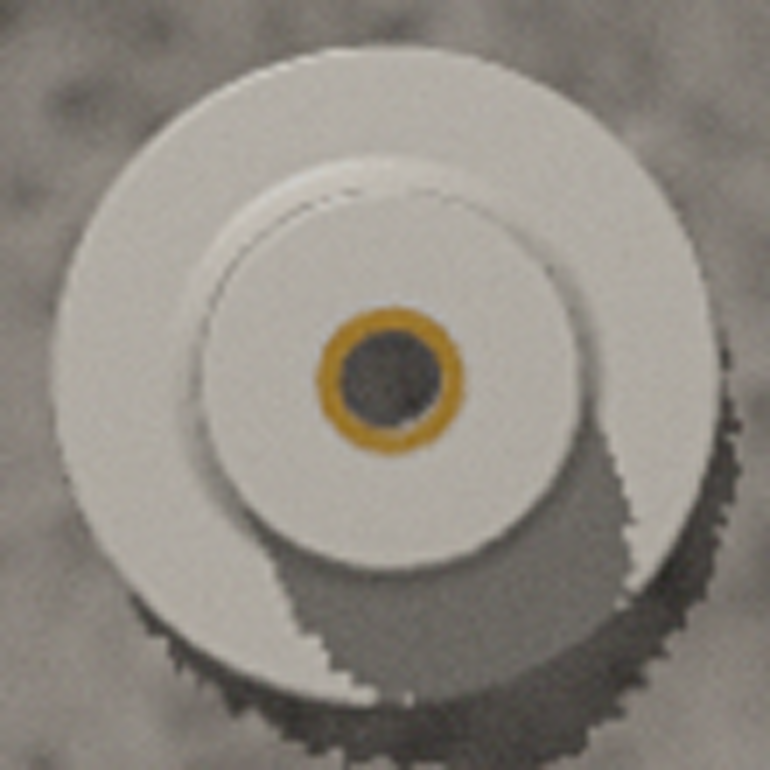

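Request:
arm_command --rows '[[[-1,0.026,0.0012,-0.0177,0,0,0.5],[-1,0.026,0.0012,-0.0177,0,0,0],[-1,0.026,0.0012,-0.0177,0,0,0],[-1,0.026,0.0012,-0.0177,0,0,0],[-1,0,0,0,0,0,0],[-1,0,0,0,0,0,0]]]'

```text
time: 3.4
tcp_pos: [0.4792, 0.2859, 0.1027]
eef_rot: [108.7, 88.4, -1.9]
ft_force: [0.1, -0.5, 0.6]
finger_gap: 0.997
```

Run:
```python
from h import *
c=snap('wrist','w4')
go([.471,.2962,.021],[.9428,-.3332])
```

```text
tcp [0.4789 0.2855 0.1026] t 3.45 shift mm [ 81.4 -13.3  -6.5] n 1.983450279822693
  turn [-1.17 -0.46 -1.47] rows 0.2693284552558907
  turn [178.82  -2.29   0.72] rows 24.976897337089568
  y [ 0.9355 -0.3523  0.0255] x [ 0.0268 -0.0012 -0.9996] j6 141.9 F [-0.61  0.06 -0.11] T [-0.015  0.033  0.017] gap 0.998
```

View pics/w4.png

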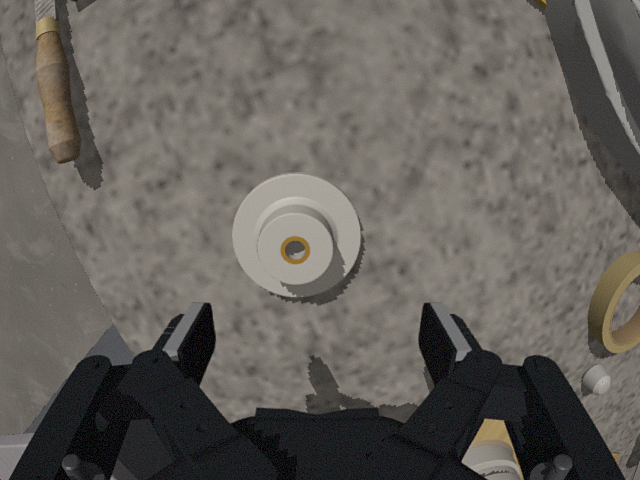

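Request:
arm_command --rows '[[[-1,0.01,-0.006,-0.003,-1,-0.5,-1.5],[-1,0.01,-0.006,-0.003,0,0,0],[-1,0,0,0,0,0,0]]]'

```text
time: 3.7
tcp_pos: [0.4716, 0.2931, 0.0856]
eef_rot: [171.1, 89.8, 61.2]
ft_force: [-0.9, 0.1, -0.4]
finger_gap: 0.999
```

Run:
```python
from h import *
c=pickle.load(open('w4.pkl','rb')); print(wpt(c,295,250,.032))
go([.471,.2962,.021],[.9428,-.3332])
```

```text
[[0.47055852 0.29612034 0.032     ]]
tcp [0.4716 0.2931 0.0856] t 3.7 shift mm [64.6 -1.6 -2.5] n 1.5499551994521275
  turn [-0.4  -0.17 -0.03] rows 0.06161245160646168
  turn [ 1.796e+02 -4.000e-02  2.700e-01] rows 25.08323683602306
  y [ 9.405e-01 -3.399e-01  5.000e-04] x [ 0.0015  0.0027 -1.    ] j6 141.7 F [-0.94  0.11 -0.36] T [ 0.019  0.084 -0.111] gap 0.999
```

Request:
arm_command --rows '[[[-1,0.018,-0.0008,-0.0012,0,0,0],[-1,0.018,-0.0008,-0.0012,0,0,0],[-1,0.018,0,0,0,0,0],[-1,0.006,0,0,0,0,0],[-1,0,0,0,0,0,0]]]'

```text
time: 4.12
tcp_pos: [0.473, 0.2968, 0.0284]
eef_rot: [147.8, 89.3, 37.9]
ft_force: [0.2, 0.0, 0.4]
finger_gap: 1.003
```

Run:
```python
from h import *
go([.471,.2962,.021],[.9428,-.3332])
```

```text
tcp [0.473  0.2968 0.0284] t 4.1167 shift mm [ 7.4 -1.7  1.3] n 0.18448417330073746
  turn [-0.43 -0.55 -0.35] rows 0.10960956533013817
  turn [179.57  -0.55   0.87] rows 25.079722792487352
  y [ 0.9403 -0.3403  0.0061] x [ 0.009   0.007  -0.9999] j6 142.0 F [0.24 0.   0.37] T [-0.018 -0.023 -0.032] gap 1.003
```

Request:
arm_command --rows '[[[-1,0.006,-0.0017,0.001,0,-0.5,-0.4],[-1,0,0,0,0,0,0],[0.2,0,0,0,0,0,0],[0.2,0,0,0,0,0,0],[0.2,0,0,0,0,0,0],[0.2,0,0,0,0,0,0],[0.2,0,0,0,0,0,0],[0.2,0,0,0,0,0,0]]]' --squeeze 30

```text
time: 4.78
tcp_pos: [0.4735, 0.2979, 0.0269]
eef_rot: [150.8, 89.6, 40.9]
ft_force: [-0.5, 0.3, -1.9]
finger_gap: 0.525
```

Run:
```python
from h import *
c=snap('wrist','w5'); print(wpt(c,316,300,.032))
go([.471,.2962,.13],[.9428,-.3332])
```

```text
[[0.47660741 0.30978343 0.032     ]]
tcp [0.4734 0.2978 0.0268] t 4.8333 shift mm [-103.2   -1.4    1.8] n 2.475854225212661
  turn [-0.43 -0.31 -0.17] rows 0.077768306506973
  turn [179.57  -0.27   0.49] rows 25.07990604608521
  y [ 0.9403 -0.3403  0.003 ] x [ 0.0047  0.0041 -1.    ] j6 142.0 F [-0.68  0.1  -2.85] T [-0.048 -0.003 -0.02 ] gap 0.522
```

View pics/w5.png

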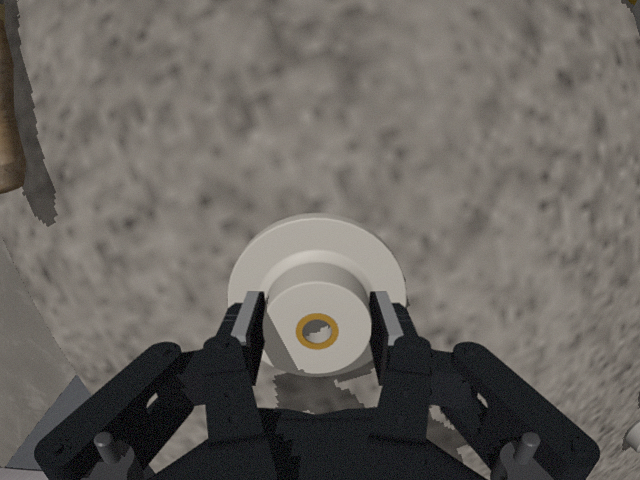

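Run:
```python
from h import *
c=pickle.load(open('w5.pkl','rb')); P=wpt(c,317,331,.032)[0]; print(P); R=R0(); print(R.inv().apply(P-robot.state()['tcp_pos']))
```

```text
[0.47215353 0.29629374 0.032     ]
[-0.00521442 -0.0006227   0.0018464 ]
```

Request:
arm_command --rows '[[[0.2,-0.01,0,0,0,0,0],[0.2,-0.025,0,0,0,-0.3,0],[0.2,-0.035,0,0,0,0,0],[0.2,-0.035,0,0,0,0,0],[0.2,0,0,0,0,0,0]]]'

```text
time: 5.25
tcp_pos: [0.4697, 0.2957, 0.1338]
eef_rot: [-24.5, 89.4, -134.4]
ft_force: [1.2, 0.9, -1.3]
finger_gap: 0.518
```

Run:
```python
from h import *
go([.5407,-.0077,.15],[.9428,-.3332])
```

```text
tcp [0.4697 0.2957 0.1338] t 5.25 shift mm [-14.6 169.9 261.3] n 7.481899333306896
  turn [-0.43  0.51  0.23] rows 0.09849412006121303
  turn [179.57   0.37  -0.79] rows 25.07936375463199
  y [ 0.9403 -0.3403 -0.004 ] x [-0.0068 -0.0069 -1.    ] j6 142.2 F [ 1.19  0.95 -1.31] T [ 0.099 -0.186 -0.046] gap 0.518
```

Request:
arm_command --rows '[[[0.2,-0.004,0.0205,0.0315,0,0,0],[0.2,-0.004,0.0205,0.0315,0,0,0],[0.2,-0.004,0.0205,0.0315,0,0,0],[0.2,-0.004,0.0205,0.0315,0,0,0],[0.2,-0.004,0.0205,0.0315,0,0,0],[0.2,-0.004,0.0205,0.0315,0,0,0],[0.2,-0.004,0.0205,0.0315,0,0,0],[0.2,0,0.0205,0.0315,0,0,0],[0.2,0,0,0,0,0,0],[0.2,0,0,0,0,0,0]]]'

```text
time: 6.08
tcp_pos: [0.5442, -0.0063, 0.1711]
eef_rot: [87.0, 89.6, -22.4]
ft_force: [-0.2, 0.1, -1.9]
finger_gap: 0.518
```

Run:
```python
from h import *
c=snap('wrist','w6')
go([.5407,-.0077,.12],[.9428,-.3332])
```

```text
tcp [ 0.5442 -0.0063  0.1711] t 6.1333 shift mm [51.1 -3.2  2.4] n 1.2282412734948185
  turn [ 0.01  0.09 -0.4 ] rows 0.05688269710785876
  turn [-1.7999e+02  6.2000e-01  1.4000e-01] rows 25.13806979170423
  y [ 0.9429 -0.333   0.0069] x [ 0.006  -0.0038 -1.    ] j6 108.9 F [ 0.07 -0.49 -1.46] T [-0.055 -0.02  -0.003] gap 0.519
```

View pics/w6.png

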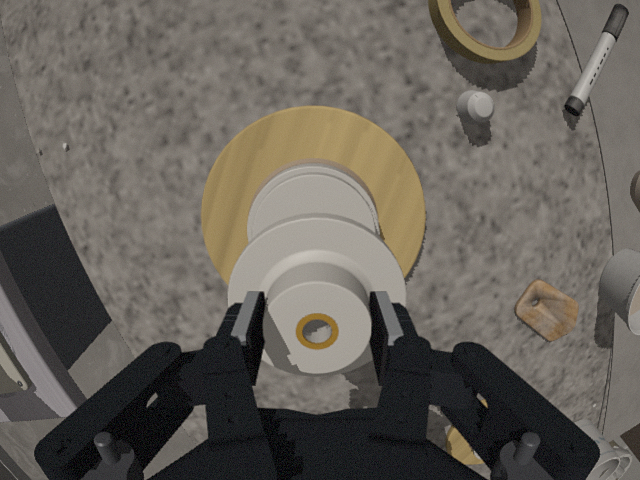

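Run:
```python
from h import *
c=pickle.load(open('w6.pkl','rb')); h=bat(c,(195,432,100,215)); h=h[(h[:,1]<212)&((h[:,1]<200))]
print(len(h)); P=wpt(c,h[:,0],h[:,1],.014); print(circ(P))
from scipy.optimize import least_squares
r=least_squares(lambda a:np.hypot(P[:,0]-a[0],P[:,1]-a[1])-.0942,[.54,-.007]);print(r.x,np.std(r.fun))
T=robot.state()['tcp_pos']; zt=T[2]-.0268+.032
print('bore',wpt(c,317.5,331,zt))
c1=pickle.load(open('w1.pkl','rb')); c2=pickle.load(open('w2.pkl','rb'))
crop('w2',354,132,100,4,'c1b')
# hole in w2 via gold ring
hs=cv2.cvtColor(c2['color'],cv2.COLOR_RGB2HSV)
for cc,n in ((c1,'w1'),(c2,'w2')):
    hs=cv2.cvtColor(cc['color'],cv2.COLOR_RGB2HSV)[115:145,340:375]; m=(hs[...,1]>90); ys,xs=np.nonzero(m); print(n,xs.min()+340,xs.max()+340,ys.min()+115,ys.max()+115,m.sum(), wpt(cc,(xs.min()+xs.max())/2+340,(ys.min()+ys.max())/2+115,.068))
    h=bat(cc); print(circ(wpt(cc,h[:,0],h[:,1],.014))[0])
```

```text
35
(array([ 0.54078806, -0.00642222,  0.09356372]), np.float64(9.229760862054521e-05))
[ 0.54057505 -0.00718007] 0.00019972037854732507
bore [[ 0.54305826 -0.00786404  0.17628   ]]
w1 348 366 121 139 186 [[ 0.54248814 -0.00210007  0.068     ]]
[ 0.54003886 -0.00710406  0.09390406]
w2 345 364 115 133 186 [[ 0.54292665 -0.00189479  0.068     ]]
[ 0.54010011 -0.00709613  0.09394312]
```

Run:
```python
from h import *
im=cv2.imread('pics/w6.png')[150:260,235:395]; im=cv2.createCLAHE(3,(4,4)).apply(cv2.cvtColor(im,cv2.COLOR_BGR2GRAY))
cv2.imwrite('pics/c6.png',cv2.resize(im,None,fx=5,fy=5,interpolation=cv2.INTER_CUBIC))
im=cv2.imread('pics/w2.png')[70:190,295:420]; im=cv2.createCLAHE(3,(4,4)).apply(cv2.cvtColor(im,cv2.COLOR_BGR2GRAY))
cv2.imwrite('pics/c2b.png',cv2.resize(im,None,fx=5,fy=5,interpolation=cv2.INTER_CUBIC))
im=cv2.imread('pics/w3.png')[290:430,375:545]; im=cv2.createCLAHE(3,(4,4)).apply(cv2.cvtColor(im,cv2.COLOR_BGR2GRAY))
cv2.imwrite('pics/c3b.png',cv2.resize(im,None,fx=4,fy=4,interpolation=cv2.INTER_CUBIC))
```

```text
(no output)
```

View pics/c6.png

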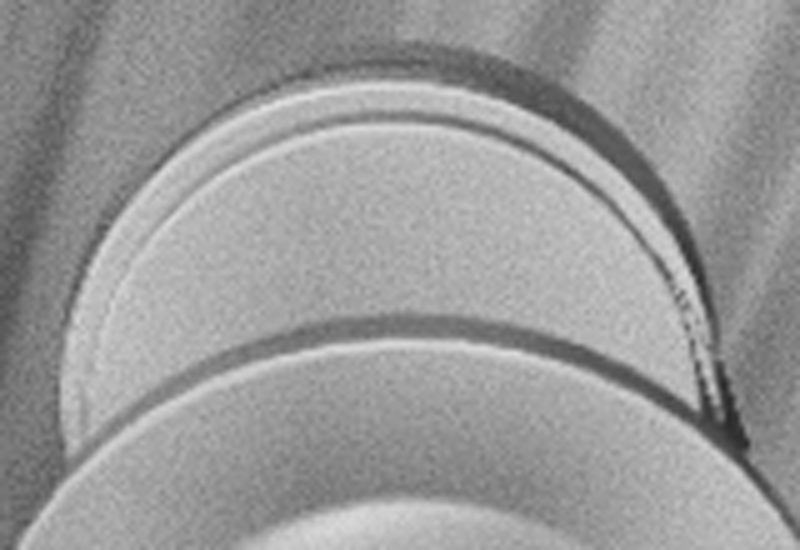

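View pics/c2b.png

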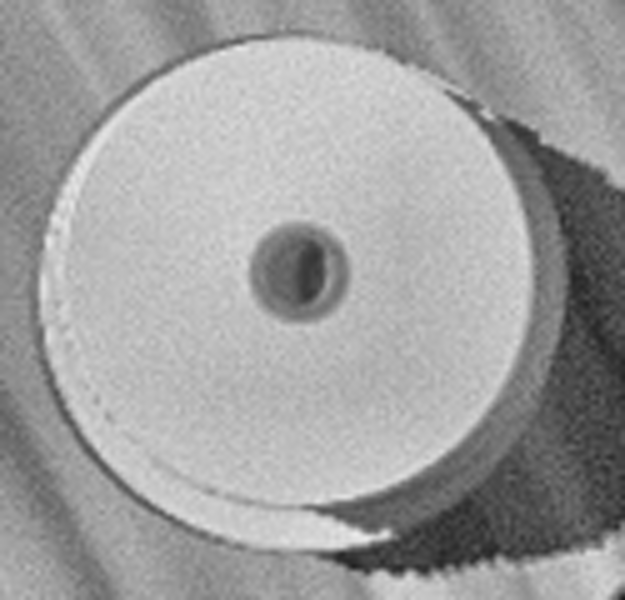

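Run:
```python
from h import *
a=cv2.imread('pics/w1.png')[117:143,344:370]; b=cv2.imread('pics/w2.png')[112:138,341:367]
cv2.imwrite('pics/hole.png',np.hstack([cv2.resize(x,None,fx=15,fy=15,interpolation=cv2.INTER_CUBIC) for x in (a,b)]))
c=pickle.load(open('w1.pkl','rb')); print(wpt(c,366.3,130,.054))
```

```text
[[ 0.54628319 -0.01126281  0.054     ]]
```

View pics/hole.png

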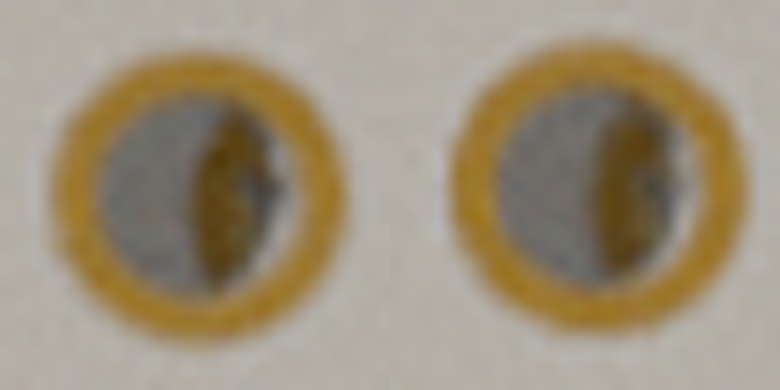

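The lower ring's gold rim shows through the upper bore, with its centre near (366,130) in the first wrist picture. Base axis B is about (0.5404, -0.0072). The upper ring is at about B+(2.6, 5.1) mm and the lower ring at about B+(6.0, -4.1) mm. Both offsets fall in the stated 5.5–7.5 mm range. I'll set the cap over the upper ring's hole, which is within 12 mm of the axis.

Run:
```python
from h import *
go([.5442,-.0006,.102],[.9428,-.3332])
```

```text
tcp [ 0.5442 -0.0063  0.1711] t 6.1333 shift mm [69.1 -2.4 -5.5] n 1.6622968926927084
  turn [ 0.01  0.09 -0.4 ] rows 0.05688269710785876
  turn [-1.7999e+02  6.2000e-01  1.4000e-01] rows 25.13806979170423
  y [ 0.9429 -0.333   0.0069] x [ 0.006  -0.0038 -1.    ] j6 108.9 F [ 0.07 -0.49 -1.46] T [-0.055 -0.02  -0.003] gap 0.519
```

Request:
arm_command --rows '[[[0.2,0.012,-0.0006,-0.0015,0,0,-0.4],[0.2,0.016,-0.0006,-0.0015,0,0,0],[0.2,0.016,-0.0006,-0.0015,0,0,0],[0.2,0.01,0,-0.001,0,0,0],[0.2,0,0,0,0,0,0],[0.2,0,0,0,0,0,0]]]'

```text
time: 6.63
tcp_pos: [0.5418, 0.007, 0.1117]
eef_rot: [-78.8, 89.7, 172.4]
ft_force: [-0.3, -0.7, -1.6]
finger_gap: 0.521
```

Run:
```python
from h import *
go([.5442,-.0006,.097],[.9428,-.3332])
```

```text
tcp [0.5418 0.007  0.1117] t 6.6333 shift mm [14.7  4.8  6.4] n 0.4021992982686861
  turn [0.58 0.06 0.28] rows 0.09052422403575125
  turn [-1.7942e+02 -4.4000e-01  9.0000e-02] rows 25.05834910355283
  y [ 0.9462 -0.3236 -0.0049] x [-4.9e-03  7.0e-04 -1.0e+00] j6 109.6 F [-0.26 -0.73 -1.55] T [ 0.03  -0.055  0.04 ] gap 0.521
```

Request:
arm_command --rows '[[[0.2,0.003,0.0024,0.0032,0,0,0.2],[0.2,0.004,0.0024,0.0032,0,0,0],[0.2,0,0,0,0,0,0],[0.2,0,0,0,0,0,0]]]'

```text
time: 6.97
tcp_pos: [0.5446, 0.0014, 0.1046]
eef_rot: [-46.2, 89.9, -154.8]
ft_force: [-0.5, 1.0, -2.6]
finger_gap: 0.522
```

Run:
```python
from h import *
go([.5442,-.0006,.097],[.9428,-.3332])
```

```text
tcp [0.5446 0.0014 0.1046] t 6.9667 shift mm [7.6 0.3 2. ] n 0.1877023192953877
  turn [0.85 0.05 0.05] rows 0.11933411738873571
  turn [-1.7915e+02 -7.0000e-02  7.0000e-02] rows 25.02068989674487
  y [ 9.477e-01 -3.192e-01 -8.000e-04] x [-1.e-03 -5.e-04 -1.e+00] j6 108.8 F [-0.5   1.03 -2.56] T [ 0.049 -0.011  0.046] gap 0.522
```

Request:
arm_command --rows '[[[0.2,0.003,0.0002,0.0018,0,0,0],[0.2,0.002,0,0,0,0,0],[0.2,0.0015,0,0,0,0,0],[0.2,0,0,0,0,0,0]]]'

```text
time: 7.3
tcp_pos: [0.5453, -0.0012, 0.0989]
eef_rot: [95.2, 89.9, -13.5]
ft_force: [-0.2, 0.5, -1.4]
finger_gap: 0.515
```

Run:
```python
from h import *
go([.5442,-.0006,.0945],[.9428,-.3332])
```

```text
tcp [ 0.5453 -0.0012  0.0989] t 7.3 shift mm [ 4.4 -1.2 -0.3] n 0.10896009771410951
  turn [ 0.78 -0.01 -0.12] rows 0.11064531181255356
  turn [-1.7922e+02  1.8000e-01 -2.0000e-02] rows 25.03025081197908
  y [ 0.9473 -0.3203  0.002 ] x [ 2.e-03 -5.e-04 -1.e+00] j6 108.6 F [-0.21  0.45 -1.38] T [0.016 0.045 0.001] gap 0.515
```

Request:
arm_command --rows '[[[0.2,0.002,-0.001,-0.0003,0,0,0],[0.2,0.001,0,0,0,0,0],[0.2,0,0,0,0,0,0]]]'

```text
time: 7.55
tcp_pos: [0.5445, -0.0008, 0.0958]
eef_rot: [99.1, 89.9, -9.6]
ft_force: [1.4, -0.9, -0.9]
finger_gap: 0.512
```

Run:
```python
from h import *
go([.5442,-.0006,.0945],[.9428,-.3332])
```

```text
tcp [ 0.5445 -0.0008  0.0958] t 7.55 shift mm [ 1.3 -0.3 -0.1] n 0.03163523724362921
  turn [ 0.76 -0.02 -0.14] rows 0.10773406572425136
  turn [-1.7924e+02  2.2000e-01 -4.0000e-02] rows 25.033813996840465
  y [ 0.9472 -0.3207  0.0025] x [ 2.5e-03 -4.0e-04 -1.0e+00] j6 108.6 F [ 1.36 -0.89 -0.94] T [ 0.031  0.009 -0.01 ] gap 0.512
```

Request:
arm_command --rows '[[[0.2,0.0012,0,0,0,0,0],[0.2,0.0005,0,0,0,0,0],[0.2,0,0,0,0,0,0]]]'

```text
time: 7.8
tcp_pos: [0.5445, -0.0007, 0.0941]
eef_rot: [99.2, 89.8, -9.5]
ft_force: [0.6, 0.1, -0.9]
finger_gap: 0.518
```

Run:
```python
from h import *
go([.5442,-.0006,.0945],[.9428,-.3332])
```

```text
tcp [ 0.5445 -0.0007  0.0941] t 7.8 shift mm [-0.4 -0.4  0. ] n 0.013545576218372777
  turn [ 0.77 -0.03 -0.16] rows 0.10937841327124258
  turn [-1.7923e+02  2.4000e-01 -4.0000e-02] rows 25.03252585665031
  y [ 0.9472 -0.3206  0.0027] x [ 2.7e-03 -5.0e-04 -1.0e+00] j6 108.6 F [ 0.59  0.13 -0.94] T [-0.017  0.021 -0.013] gap 0.518
```

Request:
arm_command --rows '[[[0.2,0.001,0,0,0,0,0],[0.2,0.0005,0,0,0,0,0],[0.2,0,0,0,0,0,0]]]'

```text
time: 8.05
tcp_pos: [0.5447, -0.0006, 0.0939]
eef_rot: [103.9, 89.8, -4.8]
ft_force: [-0.8, 0.2, -0.2]
finger_gap: 0.518
```

Run:
```python
from h import *
c=snap('wrist','w7')
go([.5442,-.0006,.0945],[.9428,-.3332])
```

```text
tcp [ 0.5448 -0.0006  0.0939] t 8.1 shift mm [-0.7 -0.5  0.2] n 0.02062935208713552
  turn [ 0.77 -0.05 -0.21] rows 0.11196036606726718
  turn [-1.7923e+02  3.3000e-01 -8.0000e-02] rows 25.03202676153501
  y [ 0.9472 -0.3205  0.0037] x [ 3.8e-03 -3.0e-04 -1.0e+00] j6 108.6 F [-1.7   0.32  0.74] T [0.01  0.277 0.025] gap 0.518
```

View pics/w7.png

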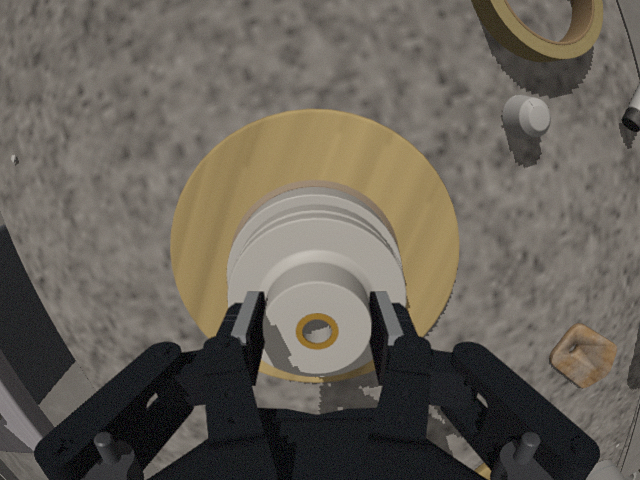

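Request:
arm_command --rows '[[[-0.2,0,0,0,0,0,0],[-1,0,0,0,0,0,0],[-1,0,0,0,0,0,0],[-1,0,0,0,0,0,0],[-1,0,0,0,0,0,0],[-1,-0.02,0,0,0,0,0],[-1,-0.03,0,0,0,0,0],[-1,-0.03,0,0,0,0,0],[-1,-0.02,0,0,0,0,0],[-1,0,0,0,0,0,0]]]'

```text
time: 8.93
tcp_pos: [0.5433, -0.0006, 0.1948]
eef_rot: [-50.2, 89.9, -158.9]
ft_force: [0.7, 0.9, 1.0]
finger_gap: 1.001
```

Run:
```python
from h import *
go([.5207,-.0787,.21],[0,1])
```

```text
tcp [ 0.5433 -0.0006  0.1948] t 8.9333 shift mm [-15.1   3.6  81.2] n 1.983634704391884
  turn [-1.0869e+02 -2.0000e-02  8.0000e-02] rows 15.180148355690623
  turn [7.131e+01 8.000e-02 2.000e-02] rows 9.959523525406086
  y [ 0.9473 -0.3204 -0.001 ] x [-1.2e-03 -5.0e-04 -1.0e+00] j6 108.6 F [0.73 0.87 0.97] T [-0.007 -0.041 -0.034] gap 1.001
```

Run:
```python
from h import *
c=snap('wrist','w8')
go([.43,-.28,.25],[.185,-.983])
```

```text
tcp [ 0.5428 -0.0006  0.1932] t 8.9833 shift mm [-56.4 -17.4 300.9] n 7.352529308697019
  turn [60.65  0.15  0.09] rows 8.470939515303174
  turn [-1.1935e+02 -1.1000e-01  1.7000e-01] rows 16.668764630665706
  y [ 0.9473 -0.3204 -0.0026] x [-2.9e-03 -5.0e-04 -1.0e+00] j6 108.6 F [-0.14 -1.39  0.45] T [-0.029  0.008  0.001] gap 1.001
```

View pics/w8.png

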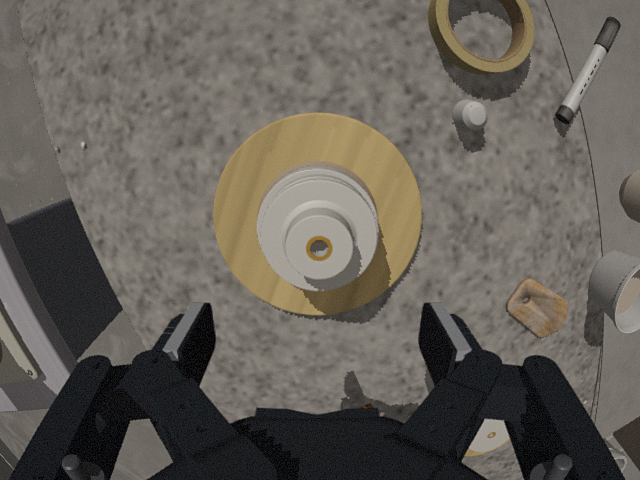

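The cap is standing flat on the rings. Its bore is at (319,248), and the bat's rim is centred near (318,213).

Run:
```python
from h import *
c=pickle.load(open('w8.pkl','rb')); h=bat(c,(200,440,100,330)); print(h.min(0),h.max(0),circ(wpt(c,h[:,0],h[:,1],.014)))
print('capbore',wpt(c,319,248,.1))
crop('w8',319,235,70,5,'c8')
```

```text
[213 112] [421 315] (array([ 0.54063806, -0.00650184,  0.09384564]), np.float64(0.00019464990962180109))
capbore [[ 0.54342382 -0.00216978  0.1       ]]
```

Request:
arm_command --rows '[[[-1,-0.007,0,0.036,0,0,0],[-1,-0.007,0,0.036,0,0,0],[-1,-0.007,0,0.036,0,0,0],[-1,-0.007,0,0.036,0,0,0],[-1,-0.007,-0.004,0.036,0,0,0],[-1,-0.007,-0.004,0.036,0,0,0],[-1,-0.007,-0.004,0.036,0,0,0],[-1,0,0,0.036,0,0,0]]]'

```text
time: 9.65
tcp_pos: [0.4361, -0.272, 0.2324]
eef_rot: [-93.8, 89.1, 158.5]
ft_force: [0.0, -0.6, -0.5]
finger_gap: 1.0
```

Request:
arm_command --rows '[[[-1,0,0,0,7,0,0],[-1,0,0,0,7,0,0],[-1,0,0,0,7,0,0],[-1,0,0,0,7,0,0],[-1,0,0,0,7,0,0],[-1,0,0,0,7,0,0],[-1,0,0,0,7,0,0],[-1,0,0,0,7,0,0],[-1,0,0,0,0,0,0],[-1,0,0,0,0,0,0]]]'

```text
time: 10.48
tcp_pos: [0.4254, -0.2788, 0.2152]
eef_rot: [-39.7, 87.7, 155.2]
ft_force: [0.7, 0.6, 0.0]
finger_gap: 1.002
```

Run:
```python
from h import *
c=snap('wrist','w9')
go([.512,-.312,.25],[.185,-.983])
```

```text
tcp [ 0.4252 -0.2787  0.2151] t 10.5333 shift mm [-38.6  53.5 -74.2] n 2.381018685958478
  turn [4.19 1.83 1.41] rows 0.6684164514672867
  turn [-175.77   -2.17    2.81] rows 24.55434629012997
  y [ 0.2558 -0.9664 -0.0258] x [-0.0366  0.017  -0.9992] j6 132.1 F [-0.83 -0.01 -0.29] T [ 0.001 -0.072  0.041] gap 1.002
```

View pics/w9.png

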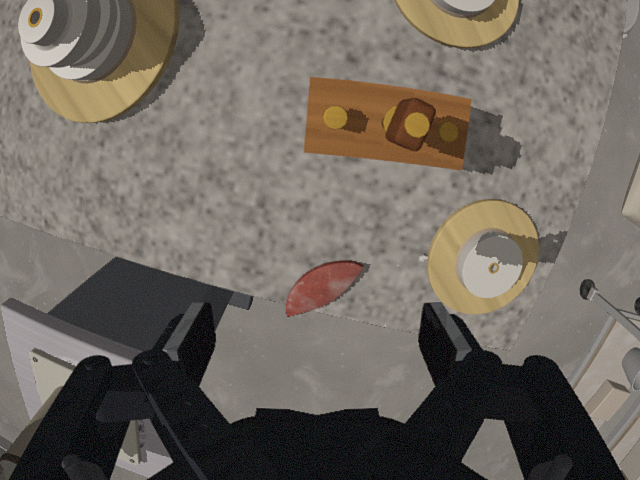

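View pics/c8.png

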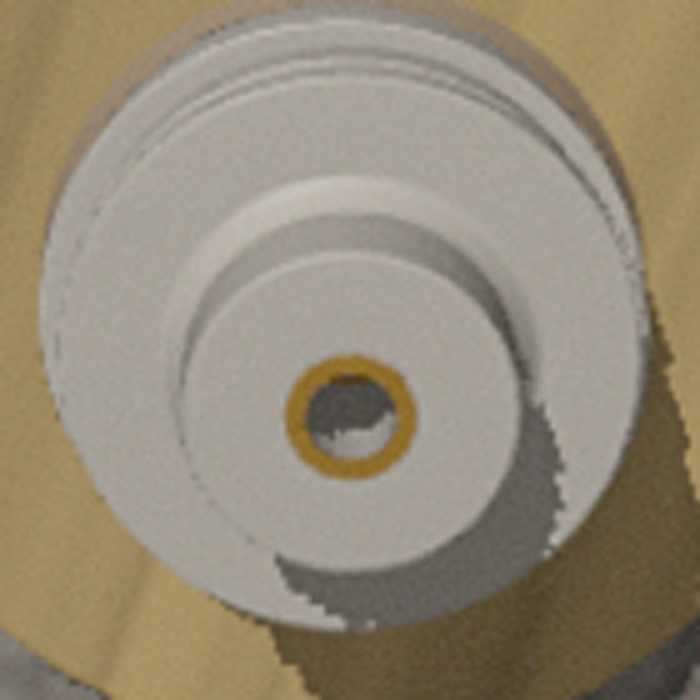

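Run:
```python
from h import *
crop('w9',410,124,50,8,'c9')
```

```text
(no output)
```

View pics/c9.png

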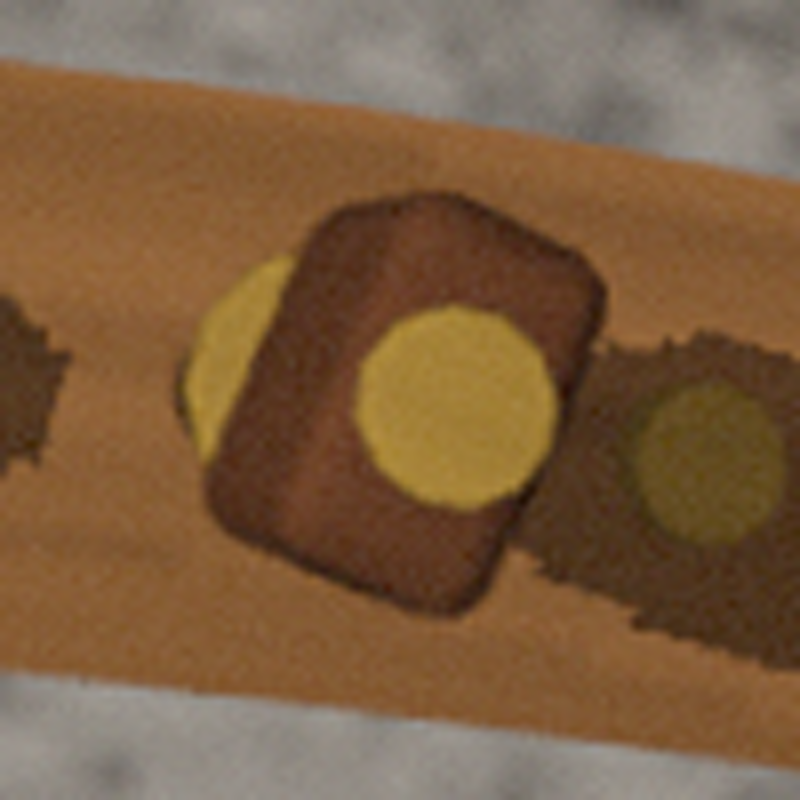

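Run:
```python
from h import *
c=pickle.load(open('w9.pkl','rb'))
f=lambda x,y,z=.135: wpt(c,360+x/8-.44,74+y/8-.44,z)[0]
for a,b in [((600,310),(500,575)),((385,250),(295,530)),((320,225),(215,475))]:
    d=f(*a)-f(*b); print(d, np.degrees(np.arctan2(d[1],d[0])))
print(f(457,407),f(457,407,.137)); print(f(280,300,.097))
a=f(510,135,.056)-f(0,60,.056); print(np.degrees(np.arctan2(a[1],a[0])))
d=pickle.load(open('top0.pkl','rb')); print(pt(d,360+(503-300)/490*90-.4,235+150/6-.4,z=.135))
```

```text
[ 0.02079682 -0.00141162  0.        ] -3.883101919884299
[ 0.02131094 -0.00048956  0.        ] -1.3159842055380375
[ 0.0194855  -0.00218486  0.        ] -6.397707779137912
[ 0.51230809 -0.31121632  0.135     ] [ 0.51223931 -0.31072977  0.137     ]
[ 0.51766772 -0.30333945  0.097     ]
-80.5972463610026
[ 0.51165417 -0.30916767  0.135     ]
```

Run:
```python
from h import *
y=[np.cos(np.radians(-93)),np.sin(np.radians(-93))]
go([.512,-.3103,.19],y)
```

```text
tcp [ 0.4252 -0.2787  0.2151] t 10.5333 shift mm [ 21.3  53.4 -76.5] n 2.294738931441898
  turn [17.85  1.99  1.19] rows 2.513651670023397
  turn [-162.12   -1.69    2.84] rows 22.647145572307455
  y [ 0.2558 -0.9664 -0.0258] x [-0.0366  0.017  -0.9992] j6 132.1 F [-0.83 -0.01 -0.29] T [ 0.001 -0.072  0.041] gap 1.002
```

Request:
arm_command --rows '[[[-1,0,0,0,6,0.6,0.5],[-1,0,0,0,6,0.6,0.5],[-1,0,0,0,6,0.6,0.5],[-1,0,0,0,0,0,0]]]'

```text
time: 10.87
tcp_pos: [0.4247, -0.2782, 0.2124]
eef_rot: [47.0, 89.6, -136.4]
ft_force: [0.2, -0.6, -0.4]
finger_gap: 1.002
```

Run:
```python
from h import *
y=[np.cos(np.radians(-93)),np.sin(np.radians(-93))]
go([.512,-.3103,.19],y)
```

```text
tcp [ 0.4247 -0.2782  0.2124] t 10.8667 shift mm [ 22.1  26.8 -89.2] n 2.294880629581209
  turn [-0.37  0.26 -0.27] rows 0.07336415415940056
  turn [179.63  -0.43  -0.4 ] rows 25.0881716968809
  y [-0.0587 -0.9983  0.0048] x [-0.0047 -0.0045 -1.    ] j6 150.3 F [ 0.19 -0.56 -0.4 ] T [ 0.013 -0.006 -0.052] gap 1.002
```

Request:
arm_command --rows '[[[-1,0.005,0.0065,-0.022,0,0,0],[-1,0.005,0.0065,-0.022,0,0,0],[-1,0.005,0.0065,-0.022,0,0,0],[-1,0.005,0.0065,-0.022,0,0,0],[-1,0,0,0,0,0,0],[-1,0,0,0,0,0,0]]]'

```text
time: 11.37
tcp_pos: [0.513, -0.3093, 0.1895]
eef_rot: [19.8, 89.5, -162.1]
ft_force: [-0.2, -0.1, 0.4]
finger_gap: 1.004
```

Run:
```python
from h import *
c=snap('wrist','w10')
y=[np.cos(np.radians(-93)),np.sin(np.radians(-93))]
go([.512,-.3103,.109],y)
```

```text
tcp [ 0.5129 -0.3091  0.1892] t 11.4167 shift mm [80.2  1.   0.2] n 1.9239344297718857
  turn [ 1.11  0.46 -0.15] rows 0.16841691938181677
  turn [-178.89    0.24    0.71] rows 24.985248922316078
  y [-0.033  -0.9995  0.0026] x [-0.0081 -0.0024 -1.    ] j6 151.0 F [-0.75 -0.22  0.37] T [ 0.015  0.056 -0.016] gap 1.002
```

View pics/w10.png

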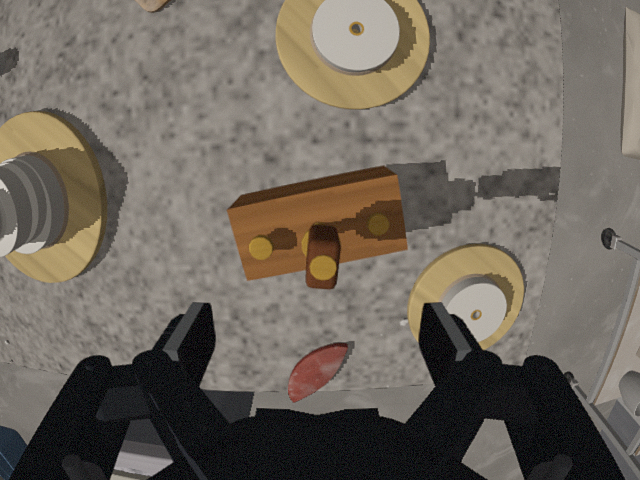

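Run:
```python
from h import *
crop('w10',323,258,40,10,'c10')
c=pickle.load(open('w10.pkl','rb')); print(wpt(c,323,268,.135))
```

```text
[[ 0.51211691 -0.31155981  0.135     ]]
```

View pics/c10.png

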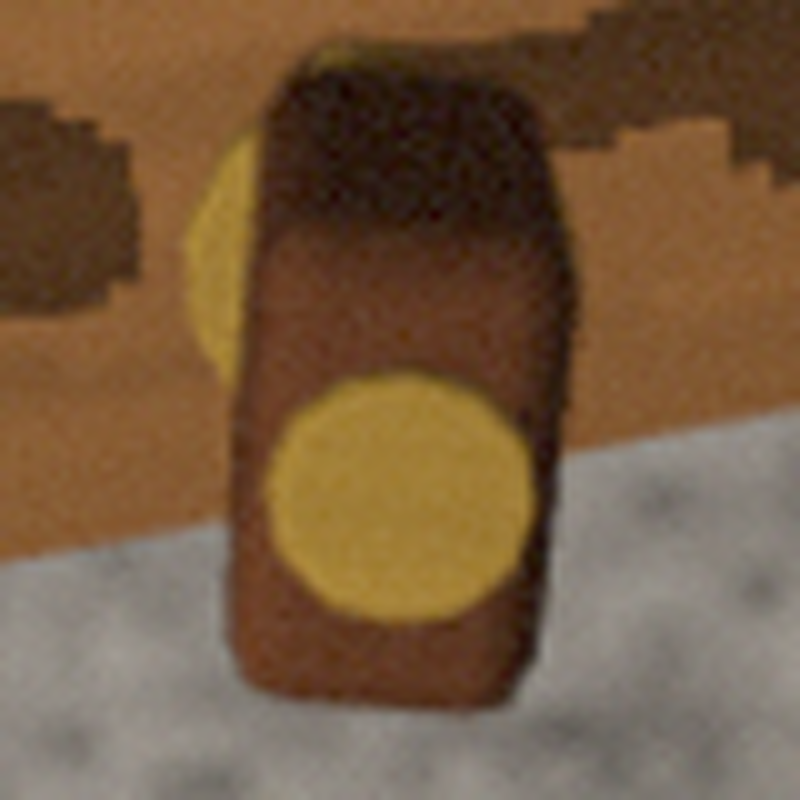

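Run:
```python
from h import *
c=pickle.load(open('w10.pkl','rb'))
f=lambda x,y,z=.135: wpt(c,283+x/10-.45,218+y/10-.45,z)[0]
for a,b in [((255,290),(232,590)),((570,300),(542,610))]:
    d=f(*a)-f(*b); print(d, np.degrees(np.arctan2(d[1],d[0])))
print(f(402,495)); y=R0().as_matrix()[:,1]; print('y az',np.degrees(np.arctan2(y[1],y[0])))
# bottom edge / collar side
d=f(500,710)-f(260,690); print(np.degrees(np.arctan2(d[1],d[0])))
go([.512,-.311,.15],[np.cos(np.radians(-94.5)),np.sin(np.radians(-94.5))])
```

```text
[ 0.01755408 -0.00197479  0.        ] -6.418652420646133
[ 0.01822542 -0.00173541  0.        ] -5.439256595154734
[ 0.51268594 -0.31143766  0.135     ]
y az -91.8937735507119
-97.26631580428524
tcp [ 0.5129 -0.3091  0.1892] t 11.4167 shift mm [39.2  1.8  0.5] n 0.94171598514619
  turn [ 2.61  0.45 -0.16] rows 0.3700711586085511
  turn [-177.39    0.25    0.7 ] rows 24.77575356445246
  y [-0.033  -0.9995  0.0026] x [-0.0081 -0.0024 -1.    ] j6 151.0 F [-0.75 -0.22  0.37] T [ 0.015  0.056 -0.016] gap 1.002
```

Request:
arm_command --rows '[[[-1,0.012,0.001,0,3.6,0.4,0],[-1,0.02,0.001,0,0,0,0],[-1,0.018,0,0,0,0,0],[-1,0,0,0,0,0,0],[-1,0,0,0,0,0,0]]]'

```text
time: 11.83
tcp_pos: [0.5101, -0.3107, 0.1403]
eef_rot: [95.2, 89.8, -90.0]
ft_force: [-0.2, -0.2, 1.0]
finger_gap: 1.002
```

Run:
```python
from h import *
go([.5125,-.3112,.109],[np.cos(np.radians(-95.5)),np.sin(np.radians(-95.5))])
```

```text
tcp [ 0.5101 -0.3107  0.1403] t 11.8333 shift mm [31.3  0.2 -2.4] n 0.7518705039916959
  turn [ 0.33 -0.02 -0.2 ] rows 0.05364306927799761
  turn [-1.7967e+02  3.2000e-01 -3.0000e-02] rows 25.09420581828429
  y [-0.0902 -0.9959  0.0035] x [-0.     -0.0036 -1.    ] j6 153.9 F [-0.19 -0.18  0.96] T [ 0.025  0.025 -0.002] gap 1.002
```

Request:
arm_command --rows '[[[-1,0.01,0,-0.001,0.3,0,-0.2],[-1,0.011,0,-0.001,0,0,0],[-1,0.008,0,-0.0005,0,0,0],[-1,0,0,0,0,0,0],[-1,0,0,0,0,0,0]]]'

```text
time: 12.25
tcp_pos: [0.5133, -0.3116, 0.1125]
eef_rot: [158.8, 89.7, -26.6]
ft_force: [0.2, -0.8, 0.6]
finger_gap: 0.998
```

Run:
```python
from h import *
go([.5125,-.3112,.109],[np.cos(np.radians(-95.5)),np.sin(np.radians(-95.5))])
```

```text
tcp [ 0.5133 -0.3116  0.1125] t 12.25 shift mm [ 3.5 -0.3  0.9] n 0.08745189751855119
  turn [ 0.1  -0.27 -0.1 ] rows 0.04278980967411911
  turn [-1.799e+02  1.600e-01 -4.200e-01] rows 25.125931064224623
  y [-0.0941 -0.9956  0.0018] x [ 0.0045 -0.0023 -1.    ] j6 154.1 F [ 0.15 -0.78  0.6 ] T [ 0.038 -0.006  0.016] gap 0.998
```

Request:
arm_command --rows '[[[-1,0.0025,0,0.0005,0,-0.25,-0.1],[-1,0,0,0,0,0,0],[0.7,0,0,0,0,0,0],[0.7,0,0,0,0,0,0],[0.7,0,0,0,0,0,0],[0.7,0,0,0,0,0,0],[0.9,0,0,0,0,0,0],[0.9,0,0,0,0,0,0],[0.9,0,0,0,0,0,0]]]' --squeeze 70

```text
time: 13.0
tcp_pos: [0.5139, -0.3121, 0.1115]
eef_rot: [156.2, 89.8, -29.2]
ft_force: [0.4, 0.1, -0.3]
finger_gap: 0.198
```

Run:
```python
from h import *
c=snap('wrist','w11')
go([.5125,-.3112,.109],[np.cos(np.radians(-95.5)),np.sin(np.radians(-95.5))])
```

```text
tcp [ 0.5139 -0.3121  0.1115] t 13.05 shift mm [ 2.5 -0.7  1.5] n 0.07148123071095498
  turn [ 0.13 -0.14 -0.06] rows 0.028782096226958025
  turn [-1.7987e+02  1.0000e-01 -2.3000e-01] rows 25.121187496990014
  y [-0.0935 -0.9956  0.0011] x [ 0.0024 -0.0013 -1.    ] j6 154.1 F [0.41 0.36 0.9 ] T [ 0.005 -0.042  0.017] gap 0.198
```

View pics/w11.png

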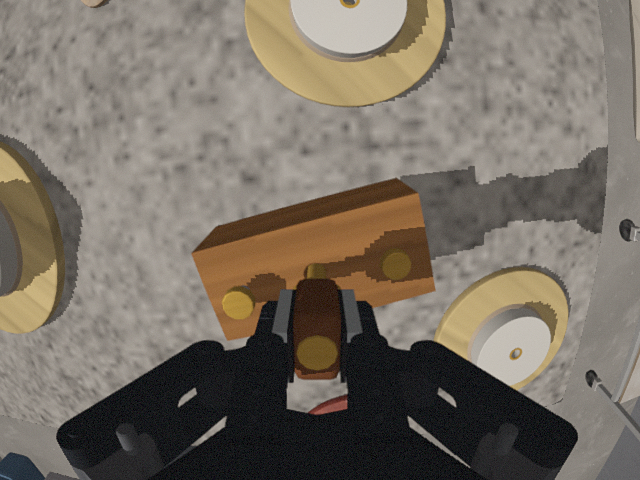

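Run:
```python
from h import *
c=pickle.load(open('w11.pkl','rb')); P=wpt(c,316.5,353,.135)[0]; print(P,R0().inv().apply(P-robot.state()['tcp_pos']))
```

```text
[ 0.51252041 -0.31063164  0.135     ] [-0.02353423 -0.00125538  0.00148003]
```

Request:
arm_command --rows '[[[0.9,-0.01,0,0,0,0,0],[0.9,-0.02,0,0,0,0,0],[0.9,-0.025,0,0,0,0,0],[0.9,-0.025,0,0,0,0,0],[0.9,-0.025,0,0,0,0,0],[0.9,-0.02,0,0,0,0,0],[0.9,0,0,0,0,0,0]]]'

```text
time: 13.63
tcp_pos: [0.5133, -0.3115, 0.2417]
eef_rot: [-117.7, 90.0, 57.0]
ft_force: [0.1, -1.0, -0.4]
finger_gap: 0.196
```

Run:
```python
from h import *
c=snap('wrist','w12'); snap('scene','s12')
go([.5434,-.0022,.25],[np.cos(np.radians(-50)),np.sin(np.radians(-50))])
```

```text
tcp [ 0.5121 -0.3108  0.2376] t 13.7333 shift mm [ -11.5 -310.2   -2.3] n 7.443515740499077
  turn [-45.36   0.18   0.26] rows 6.335395483593733
  turn [134.64   0.33  -0.23] rows 18.804437903887578
  y [-0.0934 -0.9956 -0.0029] x [-0.0043  0.0034 -1.    ] j6 154.1 F [-0.23 -0.3  -1.39] T [-0.022 -0.005 -0.032] gap 0.202
```

View pics/w12.png

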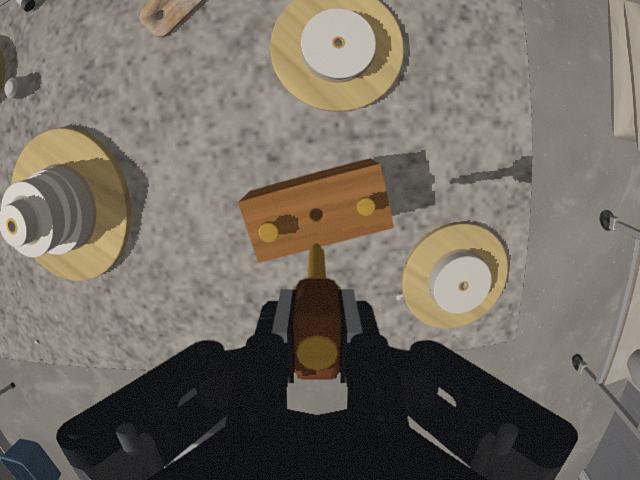

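View pics/s12.png

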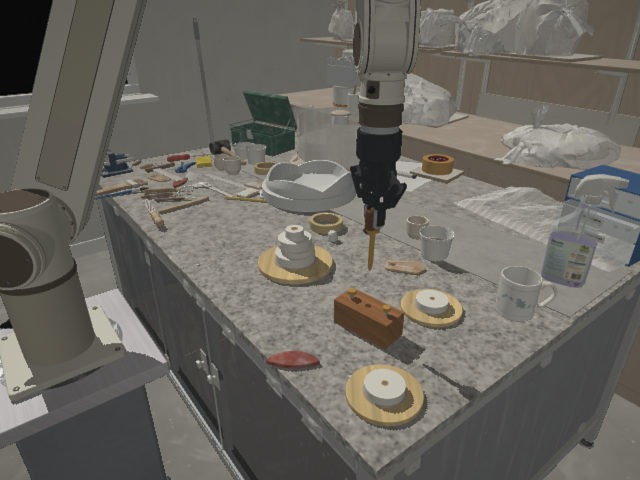

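Run:
```python
from h import *
c=pickle.load(open('w12.pkl','rb')); crop('w12',317,260,30,12,'c12')
# TCP at capture time ~ use camera offset constant instead
w=pickle.load(open('w11.pkl','rb'))
st=robot.state();R=R0(st)
# cam in tool frame from w11 with tcp then
Rw=R.as_matrix()
print('cam-tcp tool now',R.inv().apply(c['extrinsics'][:3,3]-np.array([0.5133,-0.3115,0.2417])),R.inv().apply(w['extrinsics'][:3,3]-np.array([0.5139,-.3121,.1115])))
for u,v in [(317,247),(317,249)]:
    T=w['extrinsics'][:3,3]-np.array([0.5139,-.3121,.1115]); t=c['extrinsics'][:3,3]-T
    P=wpt(c,u,v,t[2]-.1015)[0]; print(t,P,R.inv().apply(P-t))
print('hole',wpt(c,316,214.5,.056))
```

```text
cam-tcp tool now [-0.13401449 -0.00156238 -0.0766635 ] [-0.13419991 -0.00181936 -0.07641817]
[ 0.51351945 -0.31177815  0.24151269] [ 0.50859475 -0.31001298  0.14001269] [ 0.10152569 -0.0009983   0.00459957]
[ 0.51351945 -0.31177815  0.24151269] [ 0.50717751 -0.30988128  0.14001269] [ 0.10153226 -0.00099702  0.0060229 ]
hole [[ 0.50983588 -0.30925879  0.056     ]]
```

View pics/c12.png

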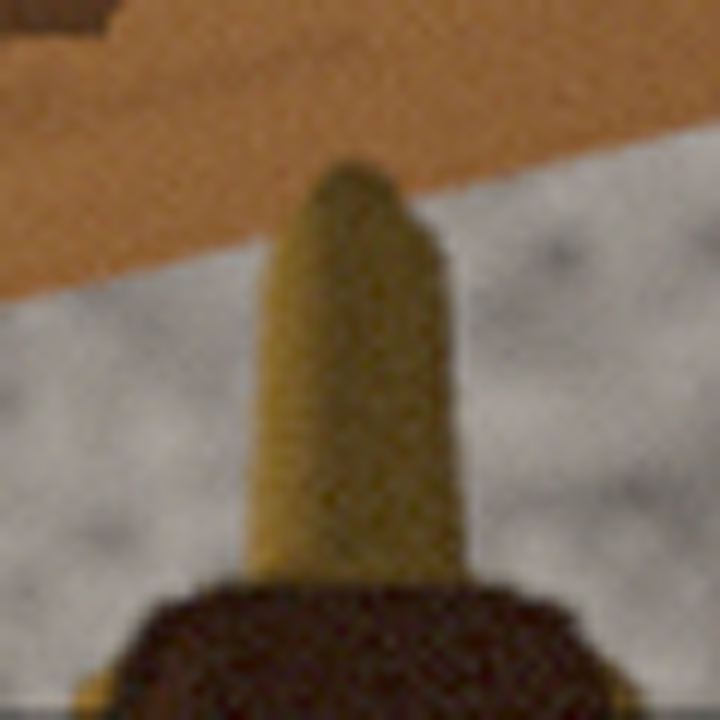

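Run:
```python
from h import *
im=cv2.imread('pics/s12.png')[195:280,345:395]; cv2.imwrite('pics/cs12.png',cv2.resize(im,None,fx=9,fy=9,interpolation=cv2.INTER_CUBIC))
c=pickle.load(open('s12.pkl','rb')); E=c['extrinsics'];K=c['camera_matrix']
def pr(P):
    q=(np.array(P)-E[:3,3])@E[:3,:3]; return np.array([K[0,2]+K[0,0]*q[0]/-q[2],K[1,2]-K[1,1]*q[1]/-q[2]])
t=np.array([.5125,-.311,.2395]); R=R0()
for off in (0,.0015,.003,.0045): print(off,[ (pr(t+R.apply([x,-.001,off]))-[345,195])*9+4 for x in (-.02353,.0145,.0195,.0875,.1015)])
```

```text
0 [array([271.90592215, 137.13509154]), array([261.2360662 , 309.70380572]), array([259.86572221, 331.86703831]), array([241.93517901, 621.86634092]), array([238.39957999, 679.04928505])]
0.0015 [array([265.91392416, 138.70595967]), array([255.35810227, 311.38802698]), array([254.00243087, 333.56537536]), array([236.26444118, 623.740102  ]), array([232.7669348 , 680.95560239])]
0.003 [array([259.91159352, 140.27953662]), array([249.47021065, 313.07509283]), array([248.1292633 , 335.26657312]), array([230.58448913, 625.61690771]), array([227.12520342, 682.86499487])]
0.0045 [array([253.8989035 , 141.85582939]), array([243.57236615, 314.76501049]), array([242.24619452, 336.97063882]), array([224.89530038, 627.49676546]), array([221.47436385, 684.77746993])]
```

View pics/cs12.png

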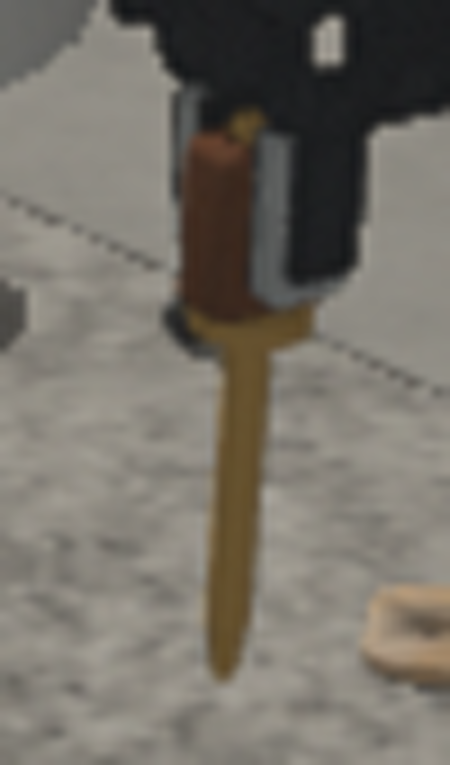

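Request:
arm_command --rows '[[[0.9,-0.004,0,0,-7,0,0],[0.9,-0.004,0,0,-7,0,0],[0.9,-0.004,0,0,-7,0,0],[0.9,-0.004,0,0,-7,0,0],[0.9,-0.002,0,0,-7,0,0],[0.9,0,0,0,-7,0,0],[0.9,0,0,0,0,0,0]]]'

```text
time: 14.32
tcp_pos: [0.5062, -0.3073, 0.2424]
eef_rot: [-70.1, 88.3, 147.7]
ft_force: [0.5, 0.3, 0.1]
finger_gap: 0.2
```

Run:
```python
from h import *
go([.541,-.005,.25],[np.cos(np.radians(-50)),np.sin(np.radians(-50))])
```

```text
tcp [ 0.5062 -0.3073  0.2424] t 14.3167 shift mm [  -3.7 -217.4 -213. ] n 7.299557566021176
  turn [-2.13  0.55  1.62] rows 0.38163454297823846
  turn [177.85   2.51  -0.85] rows 24.84201164558968
  y [ 0.6135 -0.7892 -0.0281] x [-0.0252  0.0159 -0.9996] j6 110.9 F [0.45 0.33 0.13] T [ 0.026 -0.067 -0.031] gap 0.2
```

Request:
arm_command --rows '[[[0.9,-0.003,-0.0265,-0.026,0,0.5,1.6],[0.9,-0.003,-0.0265,-0.026,0,0,0],[0.9,-0.003,-0.0265,-0.026,0,0,0],[0.9,0,-0.0265,-0.026,0,0,0],[0.9,0,-0.0265,-0.026,0,0,0],[0.9,0,-0.0265,-0.026,0,0,0],[0.9,0,-0.0265,-0.026,0,0,0],[0.9,0,-0.02,-0.02,0,0,0],[0.9,0,0,0,0,0,0],[0.9,0,0,0,0,0,0]]]'

```text
time: 15.15
tcp_pos: [0.5363, -0.0101, 0.2328]
eef_rot: [-46.5, 88.2, 169.1]
ft_force: [-0.1, -0.5, -1.0]
finger_gap: 0.199
```

Run:
```python
from h import *
c=snap('wrist','w13')
go([.541,-.005,.25],[np.cos(np.radians(-50)),np.sin(np.radians(-50))])
```

```text
tcp [ 0.5362 -0.0103  0.2326] t 15.2 shift mm [-17.5  -1.9  -6.6] n 0.4518993293346621
  turn [-4.42  1.17  1.4 ] rows 0.6676130173997442
  turn [175.56   2.15  -1.8 ] rows 24.522966565522633
  y [ 0.5815 -0.8132 -0.0237] x [-0.0312  0.0068 -0.9995] j6 143.1 F [-0.09 -0.72 -0.9 ] T [ 0.043  0.016 -0.001] gap 0.197
```

View pics/w13.png

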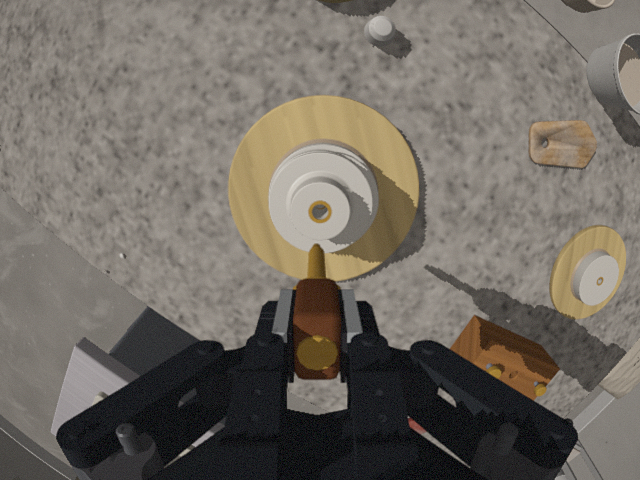

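Request:
arm_command --rows '[[[0.9,0,0,-0.001,0,2.1,1.4],[0.9,0,0,0,0,0,0],[0.9,0,0,0,0,0,0]]]'

```text
time: 15.45
tcp_pos: [0.5356, -0.0122, 0.23]
eef_rot: [-175.5, 89.4, 39.7]
ft_force: [0.2, 0.3, -0.5]
finger_gap: 0.199
```

```bash
cat >> h.py <<'E'
def tip(c):
    """tool-frame of c from extrinsics: return fn mapping world->tool offsets (y,z)"""
E
python3 - <<'E'
from h import *
c=snap('wrist','w14'); s=snap('scene','s14')
go([.541,-.005,.25],[np.cos(np.radians(-54.5)),np.sin(np.radians(-54.5))])
crop('w14',318,240,50,8,'c14')
im=cv2.imread('pics/s14.png'); 
cv2.imwrite('pics/cs14.png',cv2.resize(im[170:270,260:340],None,fx=8,fy=8,interpolation=cv2.INTER_CUBIC))
E
```

```text
tcp [ 0.5359 -0.0122  0.2302] t 15.55 shift mm [-19.7  -3.   -8.6] n 0.5205542601818534
  turn [-0.3  -0.65  0.05] rows 0.10071650206190842
  turn [1.797e+02 7.000e-02 1.020e+00] rows 25.097481419854017
  y [ 5.764e-01 -8.172e-01 -8.000e-04] x [ 0.0088  0.0073 -0.9999] j6 143.3 F [ 0.18  0.54 -1.58] T [0.006 0.026 0.035] gap 0.2
```

View pics/c14.png

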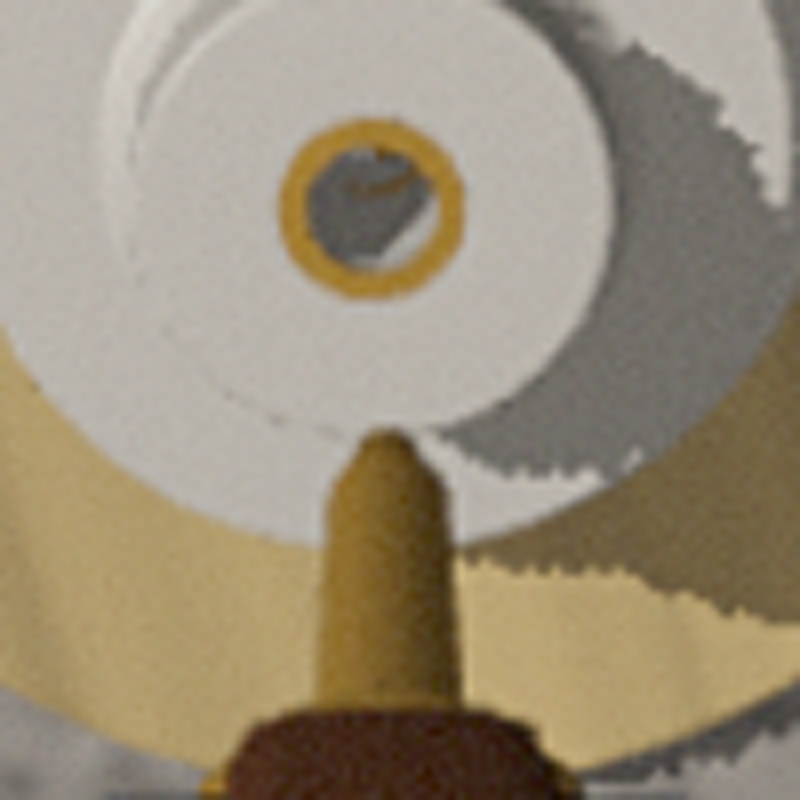

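View pics/cs14.png

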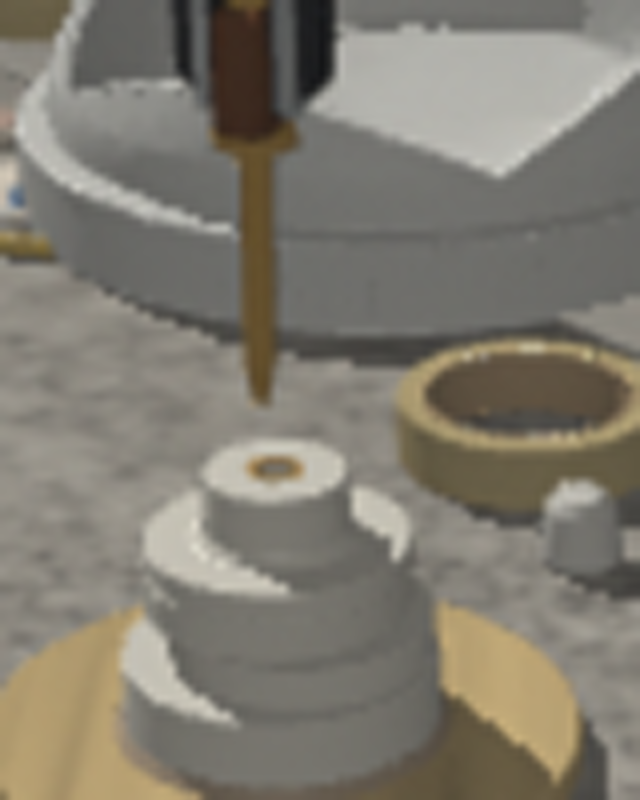

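```bash
cat >> h.py <<'E'
def tipbore(c,tp,bp,bz=.1,L=.1015):
    """tp: far-edge pixel of tip, bp bore pixel. Uses current state (arm at rest) for TCP"""
    s=robot.state(); R=R0(s); tz=s['tcp_pos'][2]-L
    e=wpt(c,*tp,tz)[0]; zt=R.as_matrix()[:,2].copy(); zt[2]=0; zt/=np.linalg.norm(zt)
    T=e+zt*.0025; B=wpt(c,*bp,bz)[0]
    h=wpt(c,316.5,353,s['tcp_pos'][2]+.0235)[0]
    print('tip',T.round(4),'bore',B.round(4),'need tool mm',(R.inv().apply(B-T)*1000).round(1),'tip off tool',(R.inv().apply(T-s['tcp_pos'])*1000).round(1))
    return T,B
E
python3 - <<'E'
from h import *
c=pickle.load(open('w14.pkl','rb')); tipbore(c,(316.1,243.3),(314.1,215.6))
s=pickle.load(open('s14.pkl','rb'));E=s['extrinsics'];K=s['camera_matrix']
def pr(P):
    q=(np.array(P)-E[:3,3])@E[:3,:3]; return np.array([K[0,2]+K[0,0]*q[0]/-q[2],K[1,2]-K[1,1]*q[1]/-q[2]])
f=lambda P:(pr(P)-[260,170])*8+3.5
print(f([.5358,-.0122,.2302-.0195]),f([.5358,-.0122,.1287]),f([.5434,-.0022,.1]))
E
```

```text
tip [ 0.5325 -0.0122  0.1287] bore [ 0.5435 -0.0025  0.1   ] need tool mm [ 28.9  -1.5 -14.2] tip off tool [101.5  -1.9   3.8]
[263.03596469 145.99300207] [271.11179155 402.65652492] [275.84682367 470.59602922]
```

Request:
arm_command --rows '[[[0.9,0,-0.0007,-0.007,0,0,0],[0.9,0,-0.0007,-0.006,0,0,0],[0.9,0,0,0,0,0,0],[0.9,0,0,0,0,0,0]]]'

```text
time: 15.88
tcp_pos: [0.5477, -0.0049, 0.2305]
eef_rot: [-174.8, 89.4, 40.1]
ft_force: [-0.7, -0.6, -1.6]
finger_gap: 0.199
```

Run:
```python
from h import *
c=snap('wrist','w15'); s=snap('scene','s15')
go([.5435,-.0025,.21],[np.cos(np.radians(-54.5)),np.sin(np.radians(-54.5))])
crop('w15',318,250,50,8,'c15')
im=cv2.imread('pics/s15.png'); 
cv2.imwrite('pics/cs15.png',cv2.resize(im[170:270,260:340],None,fx=8,fy=8,interpolation=cv2.INTER_CUBIC))
```

```text
tcp [ 0.5474 -0.0049  0.2304] t 15.9833 shift mm [20.4 -4.2  2. ] n 0.5020199757857056
  turn [-0.56 -0.63  0.06] rows 0.11854905813148871
  turn [1.7943e+02 9.0000e-02 9.9000e-01] rows 25.06097777404731
  y [ 0.5727 -0.8198 -0.0011] x [ 0.0084  0.0072 -0.9999] j6 144.3 F [-0.15 -0.53 -0.43] T [-0.014 -0.03  -0.021] gap 0.198
```

View pics/c15.png

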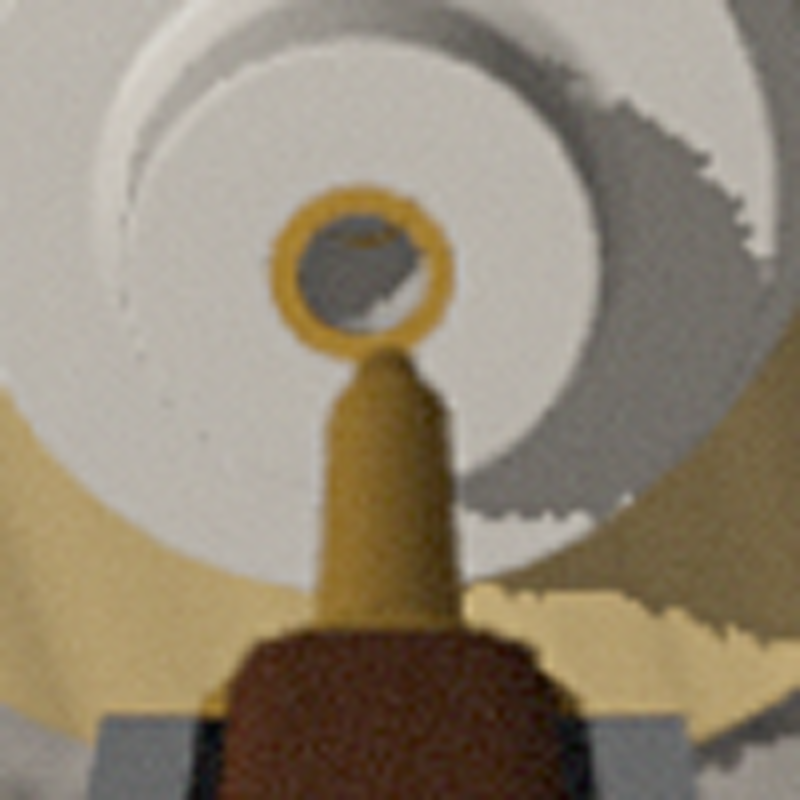

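View pics/cs15.png

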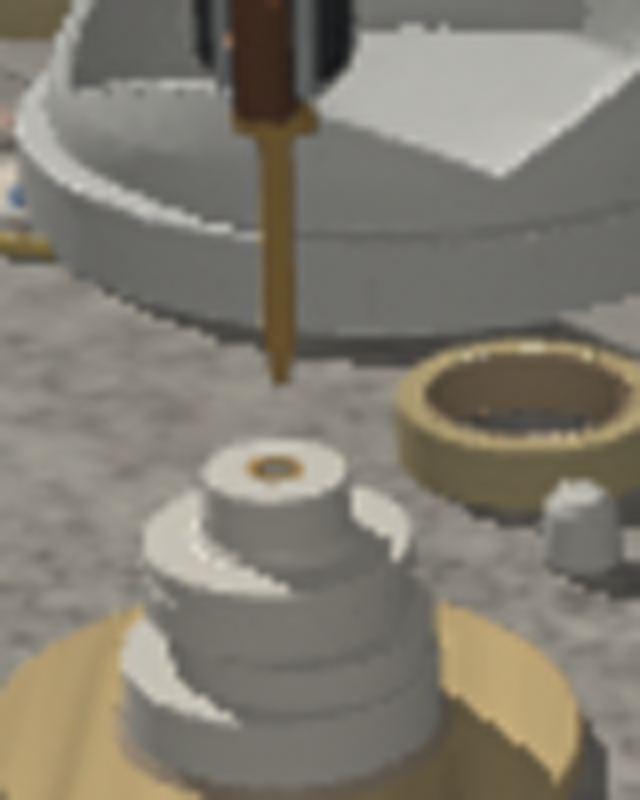

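Run:
```python
from h import *
c=pickle.load(open('w15.pkl','rb')); T,B=tipbore(c,(316.1,243.1),(313,233.7))
s=pickle.load(open('s15.pkl','rb'));E=s['extrinsics'];K=s['camera_matrix']
def pr(P):
    q=(np.array(P)-E[:3,3])@E[:3,:3]; return np.array([K[0,2]+K[0,0]*q[0]/-q[2],K[1,2]-K[1,1]*q[1]/-q[2]])
f=lambda P:(pr(P)-[260,170])*8+3.5
print(f(T),f([*T[:2],.2107]),f([T[0]+.001,T[1],T[2]]),f([T[0],T[1]+.001,T[2]]),f(B))
```

```text
tip [ 0.5446 -0.0048  0.1289] bore [ 0.5436 -0.0026  0.1   ] need tool mm [28.9 -2.4 -0.1] tip off tool [101.5  -1.5   3.3]
[281.45866263 386.547517  ] [273.8343514  132.40833869] [284.17598198 385.71790059] [279.59212571 385.47102687] [277.25279631 470.83804616]
```

Request:
arm_command --rows '[[[0.9,0.008,-0.0022,0,0,0,0],[0.9,0.008,0,0,0,0,0],[0.9,0.003,0,0,0,0,0],[0.9,0,0,0,0,0,0],[0.9,0,0,0,0,0,0]]]'

```text
time: 16.4
tcp_pos: [0.5453, -0.0026, 0.2086]
eef_rot: [-167.0, 89.4, 48.0]
ft_force: [0.2, 0.1, 0.2]
finger_gap: 0.203
```

Run:
```python
from h import *
c=snap('wrist','w16'); s=snap('scene','s16')
go([.5435,-.0025,.2015],[np.cos(np.radians(-54.5)),np.sin(np.radians(-54.5))])
crop('w16',318,250,50,8,'c16')
im=cv2.imread('pics/s16.png'); 
cv2.imwrite('pics/cs16.png',cv2.resize(im[170:270,260:340],None,fx=8,fy=8,interpolation=cv2.INTER_CUBIC))
```

```text
tcp [ 0.5456 -0.0026  0.2089] t 16.5 shift mm [ 7.4 -1.3  1.7] n 0.18529975420065742
  turn [-0.55 -0.57  0.1 ] rows 0.11128303898275418
  turn [1.7945e+02 1.6000e-01 8.9000e-01] rows 25.062745232645682
  y [ 0.5729 -0.8197 -0.0018] x [ 0.0071  0.0071 -0.9999] j6 144.6 F [ 0.07  0.77 -1.24] T [-0.004  0.028 -0.046] gap 0.197
```

View pics/c16.png

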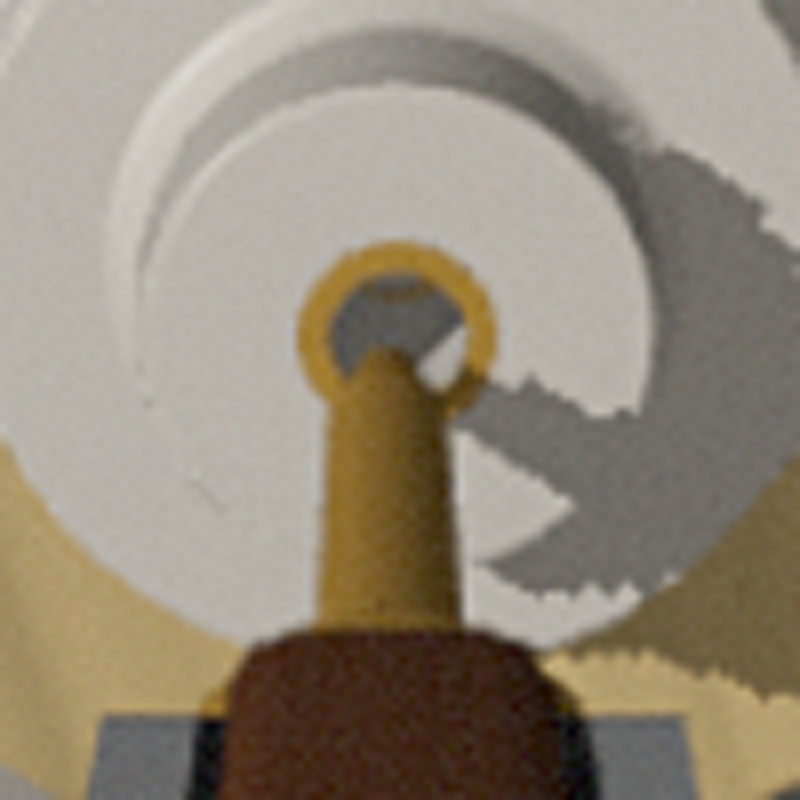

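View pics/cs16.png

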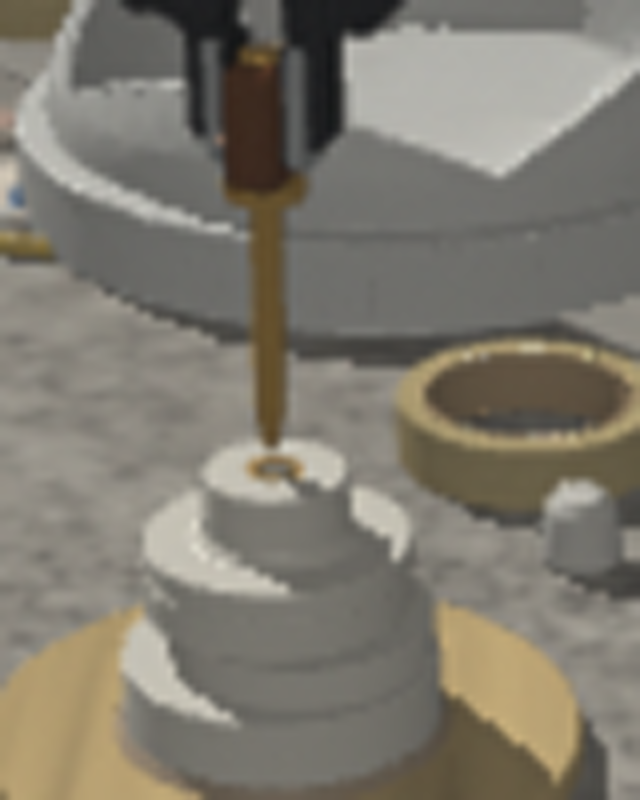

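Run:
```python
from h import *
c=pickle.load(open('w16.pkl','rb')); T,B=tipbore(c,(316.1,243.2),(268+398/8-.4,200+333/8-.4))
```

```text
tip [ 0.5422 -0.0024  0.1074] bore [ 0.5439 -0.0023  0.1   ] need tool mm [ 7.5  0.8 -1.4] tip off tool [101.5  -1.9   3.7]
```

Request:
arm_command --rows '[[[0.9,0.003,0.0008,-0.0013,0,0,0],[0.9,0.006,0,0,0,0,0],[0.9,0.006,0,0,0,0,0],[0.9,0,0,0,0,0,0]]]'

```text
time: 16.83
tcp_pos: [0.5481, -0.0025, 0.1936]
eef_rot: [-178.2, 89.3, 36.7]
ft_force: [0.5, 0.4, -1.3]
finger_gap: 0.197
```

Run:
```python
from h import *
go([.5455,-.0025,.17],[np.cos(np.radians(-54.5)),np.sin(np.radians(-54.5))])
```

```text
tcp [ 0.5481 -0.0025  0.1936] t 16.8333 shift mm [23.5 -1.5  2.4] n 0.5688508462164891
  turn [-0.56 -0.68  0.02] rows 0.12295473882689106
  turn [1.7944e+02 3.0000e-02 1.0700e+00] rows 25.061638372626305
  y [ 5.727e-01 -8.197e-01 -4.000e-04] x [ 0.0095  0.0071 -0.9999] j6 144.6 F [ 0.5   0.36 -1.3 ] T [-0.037  0.059  0.05 ] gap 0.197
```

Request:
arm_command --rows '[[[0.9,0.005,0,0.0006,0,0,0],[0.9,0.005,0,0,0,0,0],[0.9,0.004,0,0,0,0,0],[0.9,0,0,0,0,0,0]]]'

```text
time: 17.17
tcp_pos: [0.5469, -0.0028, 0.1774]
eef_rot: [-171.4, 89.4, 43.5]
ft_force: [-0.6, 1.1, -1.6]
finger_gap: 0.203
```

Run:
```python
from h import *
go([.5465,-.0025,.17],[np.cos(np.radians(-54.5)),np.sin(np.radians(-54.5))])
c=snap('wrist','w17')
crop('w17',318,250,50,8,'c17')
```

```text
tcp [ 0.5469 -0.0028  0.1774] t 17.1667 shift mm [ 7.4 -0.4  0.3] n 0.17895721626704486
  turn [-0.56 -0.59  0.09] rows 0.11417714712889653
  turn [1.7944e+02 1.3000e-01 9.2000e-01] rows 25.06148629930953
  y [ 0.5727 -0.8197 -0.0015] x [ 0.0075  0.0072 -0.9999] j6 144.5 F [-0.6   1.1  -1.55] T [-0.02   0.089  0.019] gap 0.203
```

View pics/c17.png

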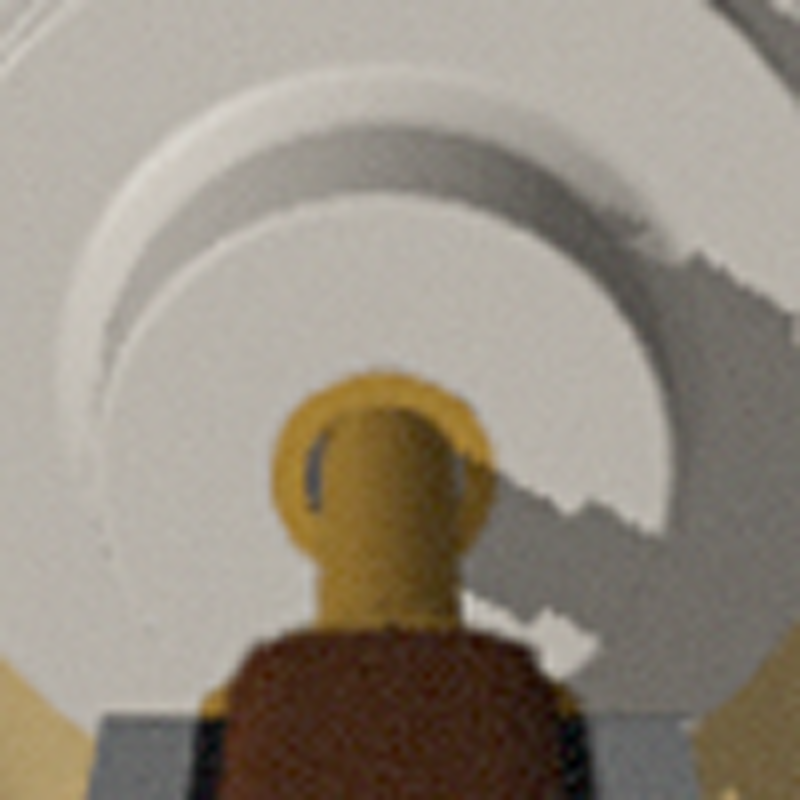

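Request:
arm_command --rows '[[[0.9,0.004,0,0.0006,0,0,0],[0.9,0.005,0,0,0,0,0],[0.9,0.004,0,0,0,0,0],[0.9,0,0,0,0,0,0]]]'

```text
time: 17.55
tcp_pos: [0.5469, -0.003, 0.164]
eef_rot: [-175.3, 89.3, 39.6]
ft_force: [0.5, -0.7, -1.4]
finger_gap: 0.199
```

Run:
```python
from h import *
go([.5455,-.0025,.16],[np.cos(np.radians(-54.5)),np.sin(np.radians(-54.5))])
```

```text
tcp [ 0.5469 -0.003   0.164 ] t 17.55 shift mm [ 4.  -1.2  0.9] n 0.10142372427412238
  turn [-0.56 -0.65  0.05] rows 0.120087454188481
  turn [1.7944e+02 8.0000e-02 1.0200e+00] rows 25.0615722687027
  y [ 0.5727 -0.8197 -0.0009] x [ 0.0088  0.0073 -0.9999] j6 144.5 F [ 0.53 -0.73 -1.36] T [-0.048  0.044 -0.048] gap 0.199
```

Request:
arm_command --rows '[[[0.9,0.003,0,0.0003,0,0,0],[0.9,0.003,0,0,0,0,0],[0.9,0.0015,0,0,0,0,0],[0.9,0,0,0,0,0,0]]]'

```text
time: 17.88
tcp_pos: [0.5468, -0.0031, 0.1555]
eef_rot: [-175.6, 89.3, 39.3]
ft_force: [0.4, 0.3, -0.9]
finger_gap: 0.2
```

Run:
```python
from h import *
go([.5455,-.0025,.1555],[np.cos(np.radians(-54.5)),np.sin(np.radians(-54.5))])
```

```text
tcp [ 0.5468 -0.0031  0.1555] t 17.8833 shift mm [ 0.  -1.2  0.8] n 0.03494023928724062
  turn [-0.56 -0.67  0.05] rows 0.12165597258540796
  turn [1.7944e+02 7.0000e-02 1.0400e+00] rows 25.06173979184253
  y [ 0.5728 -0.8197 -0.0009] x [ 0.009   0.0074 -0.9999] j6 144.5 F [ 0.38  0.31 -0.89] T [-0.004  0.043  0.024] gap 0.2
```

Request:
arm_command --rows '[[[0.9,0.001,0,0,0,0,0],[0.9,0.001,0,0,0,0,0],[0.9,0.0005,0,0,0,0,0]]]'

```text
time: 18.13
tcp_pos: [0.5472, -0.003, 0.1551]
eef_rot: [179.8, 89.2, 34.7]
ft_force: [-2.7, 0.2, 1.3]
finger_gap: 0.198
```

Run:
```python
from h import *
go([.5455,-.0025,.1555])
```

```text
tcp [ 0.5472 -0.003   0.1551] t 18.1333 shift mm [-0.4 -1.4  1.1] n 0.0427003242404724
  y [ 0.5728 -0.8197  0.    ] x [ 0.0108  0.0075 -0.9999] j6 144.5 F [-2.71  0.22  1.32] T [-0.032  0.618 -0.003] gap 0.198
```

Request:
arm_command --rows '[[[0.9,0.0003,0.0017,0.0004,0,0,0],[0.9,0.0003,0.0017,0.0005,0,0,0],[0.9,0.0003,0.0017,0.0005,0,0,0],[0.9,0.0003,0,0,0,0,0]]]'

```text
time: 18.47
tcp_pos: [0.548, -0.005, 0.1549]
eef_rot: [-157.5, 89.0, 57.6]
ft_force: [-1.8, 1.7, 4.0]
finger_gap: 0.197
```

Run:
```python
from h import *
go([.5502,-.0122,.1555])
```

```text
tcp [ 0.548  -0.005   0.1549] t 18.4667 shift mm [-0.6  7.1  2.3] n 0.1801679929999822
  y [ 0.5745 -0.8185 -0.0069] x [ 0.0097  0.0153 -0.9998] j6 143.9 F [-1.77  1.69  3.99] T [ 0.492  0.634 -0.011] gap 0.197
```

Request:
arm_command --rows '[[[0.9,0,0.002,0.0006,0,0,0.2],[0.9,0,0.002,0.0006,0,0,0.2],[0.9,0,0.002,0.0006,0,0,0],[0.9,0.0003,0,0,0,0,0]]]'

```text
time: 18.8
tcp_pos: [0.5507, -0.0108, 0.1545]
eef_rot: [179.9, 88.9, 35.0]
ft_force: [-1.3, 2.3, 2.7]
finger_gap: 0.198
```

Run:
```python
from h import *
go([.5502,-.0122,.1555],[.573,-.82])
c=snap('wrist','w18'); crop('w18',318,270,60,8,'c18')
```

```text
tcp [ 0.5507 -0.0108  0.1545] t 18.8 shift mm [-1.   0.9  1.2] n 0.04366903062892116
  turn [ 0.16 -1.05 -0.  ] rows 0.1485296850707078
  turn [-179.84    0.     -1.65] rows 25.117889167259374
  y [ 0.575  -0.8181  0.    ] x [ 0.015   0.0105 -0.9998] j6 143.4 F [-1.31  2.27  2.73] T [ 0.6    0.462 -0.004] gap 0.198
```

View pics/c18.png

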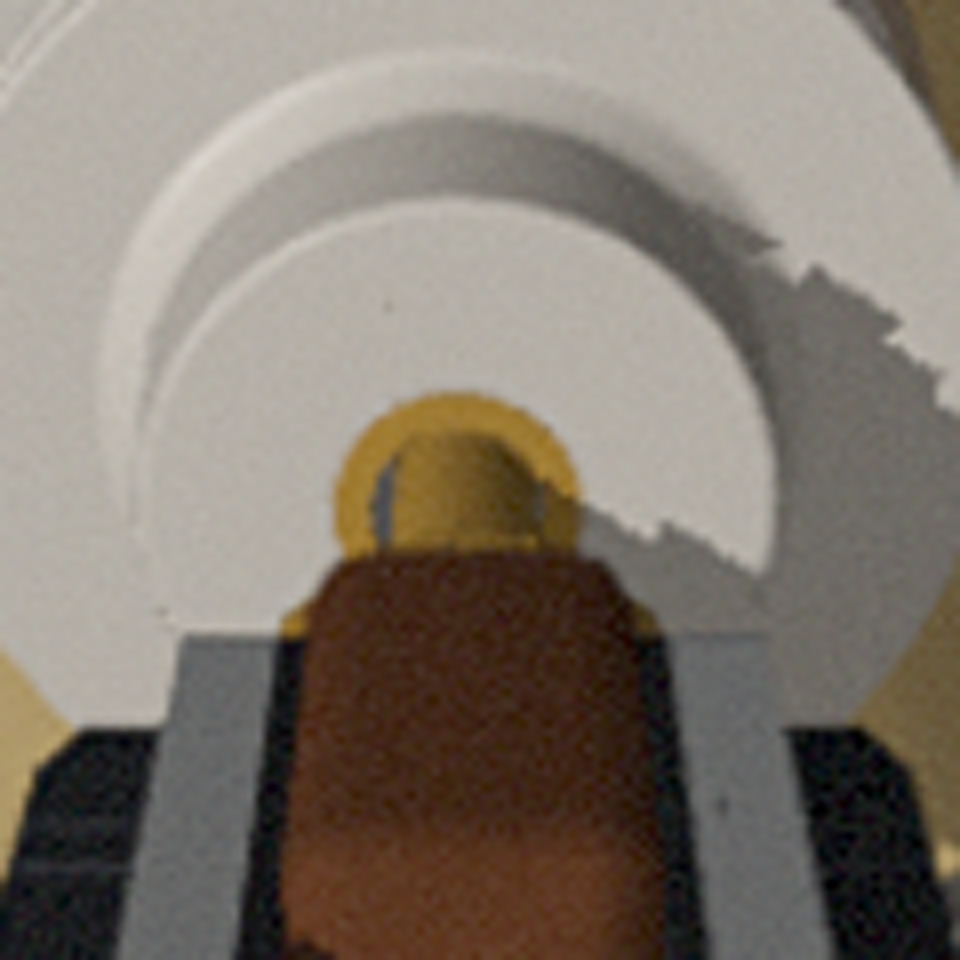

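Request:
arm_command --rows '[[[0.9,0.0005,0.0012,0.0008,0,-0.3,0],[0.9,0.0015,0.0008,0.0004,0,0,0],[0.9,0.0015,0,0,0,0,0]]]'

```text
time: 19.1
tcp_pos: [0.5513, -0.0135, 0.1504]
eef_rot: [177.2, 89.3, 32.2]
ft_force: [-0.2, 2.3, 0.6]
finger_gap: 0.2
```

Run:
```python
from h import *
go([.5502,-.0122,.1555],[.573,-.82])
```

```text
tcp [ 0.5513 -0.0135  0.1504] t 19.1 shift mm [-5.2 -1.7  0.1] n 0.13039408145046363
  turn [ 0.14 -0.73 -0.04] rows 0.10420474678720267
  turn [-1.7986e+02  6.0000e-02 -1.1500e+00] rows 25.12063762371877
  y [ 5.747e-01 -8.183e-01  6.000e-04] x [ 0.0108  0.0068 -0.9999] j6 143.3 F [-0.19  2.31  0.58] T [0.719 0.383 0.024] gap 0.2
```

Request:
arm_command --rows '[[[0.9,0.002,0,0,0,0,0],[0.9,0.002,0,0,0,0,0],[0.9,0.002,0,0,0,0,0]]]'

```text
time: 19.35
tcp_pos: [0.5508, -0.0131, 0.1437]
eef_rot: [-174.7, 89.3, 40.4]
ft_force: [-3.4, 4.2, 4.3]
finger_gap: 0.2
```

Run:
```python
from h import *
go([.5502,-.0122,.1415],[.573,-.82])
```

```text
tcp [ 0.5508 -0.0131  0.1437] t 19.35 shift mm [ 2.2 -1.1 -0.1] n 0.05946132282636408
  turn [ 0.14 -0.7   0.07] rows 0.09988121124615844
  turn [-1.7986e+02 -1.0000e-01 -1.1000e+00] rows 25.120483688750944
  y [ 0.5748 -0.8183 -0.0011] x [ 0.0093  0.0079 -0.9999] j6 143.3 F [-3.4   4.16  4.33] T [ 0.949  0.699 -0.007] gap 0.2
```

Request:
arm_command --rows '[[[0.9,0.001,-0.001,0,0,0,0],[0.9,0.0015,-0.0005,0,0,0,0],[0.9,0.001,0,0,0,0,0]]]'

```text
time: 19.6
tcp_pos: [0.5504, -0.0125, 0.1412]
eef_rot: [172.7, 89.3, 27.7]
ft_force: [-4.7, 3.1, 11.6]
finger_gap: 0.199
```

Run:
```python
from h import *
go([.5502,-.0122,.1415],[.573,-.82])
```

```text
tcp [ 0.5504 -0.0125  0.1412] t 19.6 shift mm [-0.3 -0.4  0. ] n 0.011500255209476885
  turn [ 0.12 -0.73 -0.09] rows 0.10412271051524397
  turn [-1.7988e+02  1.5000e-01 -1.1500e+00] rows 25.122955020873142
  y [ 0.5745 -0.8185  0.0016] x [ 0.0114  0.006  -0.9999] j6 143.4 F [-4.7   3.06 11.56] T [0.887 1.361 0.035] gap 0.199
```

Request:
arm_command --rows '[[[0.9,-0.0008,-0.0012,0.0004,0,0,0],[0.9,-0.0002,-0.0018,0.0006,0,0,0],[0.9,0,-0.0018,0.0006,0,0,0],[0.9,0,0,0,0,0,0]]]'

```text
time: 19.93
tcp_pos: [0.5484, -0.0119, 0.1421]
eef_rot: [142.6, 89.0, -2.4]
ft_force: [-0.3, 0.7, -1.2]
finger_gap: 0.197
```

Run:
```python
from h import *
go([.5442,-.0082,.1415],[.573,-.82])
```

```text
tcp [ 0.5484 -0.0119  0.1421] t 19.9333 shift mm [ 0.5 -5.5  1.3] n 0.13572995494645482
  turn [ 0.04 -0.76 -0.58] rows 0.1329572274606288
  turn [-179.96    0.91   -1.19] rows 25.134417371056838
  y [ 0.5732 -0.8193  0.0101] x [ 1.660e-02 -7.000e-04 -9.999e-01] j6 143.8 F [-0.26  0.69 -1.24] T [ 0.119 -0.044 -0.023] gap 0.197
```

Request:
arm_command --rows '[[[0.9,0.0003,-0.002,0.0005,0,0,-0.3],[0.9,0.0003,-0.002,0.0005,0,0,-0.2],[0.9,0.0003,-0.0015,0.0004,0,0,0],[0.9,0,0,0,0,0,0]]]'

```text
time: 20.27
tcp_pos: [0.5465, -0.0103, 0.1419]
eef_rot: [151.1, 89.0, 6.0]
ft_force: [1.0, -0.9, -0.8]
finger_gap: 0.202
```

Run:
```python
from h import *
go([.5442,-.0082,.1415],[.573,-.82])
```

```text
tcp [ 0.5465 -0.0103  0.1419] t 20.2667 shift mm [ 0.4 -3.   0.7] n 0.07537264568476446
  turn [-0.05 -0.86 -0.47] rows 0.13736124079912512
  turn [179.95  -0.75   1.35] rows 25.133338587428067
  y [ 0.5721 -0.8202  0.0083] x [ 0.0171  0.0018 -0.9999] j6 144.0 F [ 0.98 -0.88 -0.77] T [-0.146 -0.217  0.02 ] gap 0.202
```

Request:
arm_command --rows '[[[0.9,0.0003,-0.0018,0.0004,0,0,-0.3],[0.9,0.0003,-0.0015,0.0003,0,0,-0.2],[0.9,0.001,0,0,0,0,0],[0.9,0.001,0,0,0,0,0]]]'

```text
time: 20.6
tcp_pos: [0.545, -0.0088, 0.1401]
eef_rot: [172.5, 89.1, 27.4]
ft_force: [1.5, -1.4, 0.7]
finger_gap: 0.194
```

Run:
```python
from h import *
c=snap('wrist','w19'); go([.5442,-.0082,.1415],[.573,-.82])
h=bat(c,(100,600,50,380)); print(h.min(0),h.max(0)); crop('w19',318,270,60,8,'c19')
```

```text
tcp [ 0.545  -0.0088  0.1399] t 20.65 shift mm [-1.6 -0.9  0.3] n 0.04516558828974039
  turn [-0.08 -0.92 -0.12] rows 0.130553555457857
  turn [179.91  -0.19   1.45] rows 25.128305477458863
  y [ 0.5716 -0.8205  0.0021] x [ 0.0144  0.0075 -0.9999] j6 144.0 F [ 1.67 -1.23 -0.13] T [-0.396 -0.515 -0.003] gap 0.199
[190 106] [436 329]
```

View pics/w19.png

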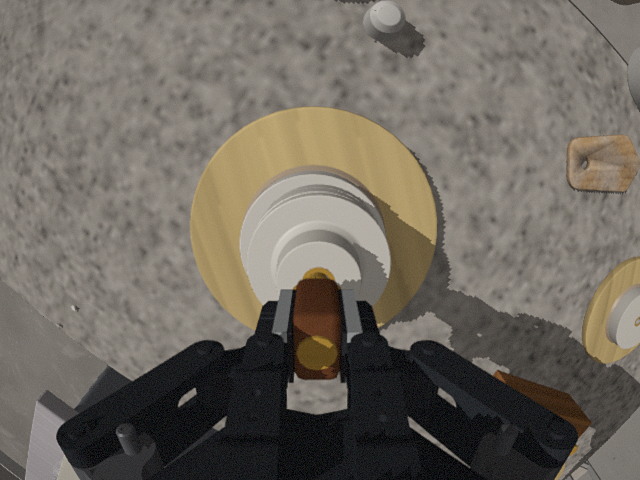

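Request:
arm_command --rows '[[[0.9,0.001,-0.0008,0.0003,0,-0.3,0],[0.9,0.001,0,0,0,0,0],[0.9,0.001,0,0,0,0,0]]]'

```text
time: 20.9
tcp_pos: [0.5453, -0.0083, 0.1373]
eef_rot: [162.7, 89.3, 17.6]
ft_force: [2.0, -1.7, 1.1]
finger_gap: 0.199
```

Run:
```python
from h import *
go([.5442,-.0082,.1415],[.573,-.82])
```

```text
tcp [ 0.5453 -0.0083  0.1373] t 20.9 shift mm [-4.2 -0.7  0.8] n 0.10427677990232807
  turn [-0.08 -0.71 -0.22] rows 0.10384210450205181
  turn [179.91  -0.34   1.11] rows 25.12784547458046
  y [ 0.5716 -0.8206  0.0038] x [ 0.0123  0.0039 -0.9999] j6 144.1 F [ 2.04 -1.72  1.06] T [-0.467 -0.55   0.023] gap 0.199
```

Request:
arm_command --rows '[[[0.9,0.0015,0,0,0,0,0],[0.9,0.0015,0,0,0,0,0],[0.9,0.0015,0,0,0,0,0],[0.9,0.001,0,0,0,0,0]]]'

```text
time: 21.23
tcp_pos: [0.5453, -0.008, 0.1322]
eef_rot: [164.0, 89.2, 18.9]
ft_force: [0.9, -1.1, 4.1]
finger_gap: 0.198
```

Run:
```python
from h import *
go([.5442,-.0082,.1195],[.573,-.82])
```

```text
tcp [ 0.5453 -0.008   0.1322] t 21.2333 shift mm [12.7 -0.5  1.2] n 0.3056228144800691
  turn [-0.07 -0.73 -0.21] rows 0.10582224644915213
  turn [179.93  -0.33   1.14] rows 25.13003960708515
  y [ 0.5718 -0.8204  0.0036] x [ 0.0125  0.0043 -0.9999] j6 144.1 F [ 0.94 -1.14  4.07] T [-0.366 -0.086  0.019] gap 0.198
```

Request:
arm_command --rows '[[[0.9,0.0015,0,0.0003,0,0,0],[0.9,0.0015,0,0,0,0,0],[0.9,0.001,0,0,0,0,0]]]'

```text
time: 21.48
tcp_pos: [0.5448, -0.0078, 0.129]
eef_rot: [167.6, 89.2, 22.5]
ft_force: [-0.2, -1.8, 4.5]
finger_gap: 0.197
```

Run:
```python
from h import *
go([.5442,-.0082,.1195],[.573,-.82])
```

```text
tcp [ 0.5448 -0.0078  0.129 ] t 21.4833 shift mm [ 9.5 -0.   0.9] n 0.22862798971987142
  turn [-0.06 -0.78 -0.17] rows 0.11158060619518234
  turn [179.94  -0.27   1.22] rows 25.13145645051512
  y [ 0.5719 -0.8203  0.003 ] x [ 0.0128  0.0053 -0.9999] j6 144.1 F [-0.21 -1.81  4.52] T [-0.325 -0.097 -0.043] gap 0.197
```

Request:
arm_command --rows '[[[0.9,0.0015,0.0002,0,0,0,0],[0.9,0.0015,0,0,0,0,0],[0.9,0.001,0,0,0,0,0]]]'

```text
time: 21.73
tcp_pos: [0.5444, -0.0076, 0.1258]
eef_rot: [171.2, 89.2, 26.1]
ft_force: [0.2, -1.6, 3.9]
finger_gap: 0.199
```

Run:
```python
from h import *
go([.5442,-.0082,.1195],[.573,-.82])
```

```text
tcp [ 0.5444 -0.0076  0.1258] t 21.7333 shift mm [6.3 0.4 0.6] n 0.15142990692018674
  turn [-0.05 -0.79 -0.12] rows 0.11204405502555508
  turn [179.95  -0.19   1.24] rows 25.132606304688412
  y [ 0.5721 -0.8202  0.0021] x [ 0.0125  0.0061 -0.9999] j6 144.1 F [ 0.18 -1.57  3.94] T [-0.387 -0.148 -0.025] gap 0.199
```

Request:
arm_command --rows '[[[0.9,0.0015,0.0003,0,0,0,0],[0.9,0.0012,0,0,0,0,0],[0.9,0.001,0,0,0,0,0]]]'

```text
time: 21.98
tcp_pos: [0.5442, -0.0076, 0.1219]
eef_rot: [174.0, 89.2, 28.9]
ft_force: [1.3, -0.9, 3.4]
finger_gap: 0.201
```

Run:
```python
from h import *
go([.5442,-.0082,.1195],[.573,-.82])
```

```text
tcp [ 0.5442 -0.0076  0.1219] t 21.9833 shift mm [2.4 0.5 0.4] n 0.059284386715193475
  turn [-0.04 -0.78 -0.08] rows 0.11025644725616002
  turn [ 1.7995e+02 -1.3000e-01  1.2300e+00] rows 25.13374507861886
  y [ 0.5722 -0.8201  0.0014] x [ 0.012   0.0066 -0.9999] j6 144.1 F [ 1.31 -0.94  3.35] T [-0.359 -0.184  0.008] gap 0.201
```

Request:
arm_command --rows '[[[0.9,0.001,0,0,0,0,0],[0.9,0.0008,0,0,0,0,0],[0.9,0.0005,0,0,0,0,0]]]'

```text
time: 22.23
tcp_pos: [0.5441, -0.0076, 0.1191]
eef_rot: [174.5, 89.2, 29.4]
ft_force: [0.9, -1.0, 4.6]
finger_gap: 0.2
```

Run:
```python
from h import *
go([.5442,-.0082,.1195],[.573,-.82])
```

```text
tcp [ 0.5441 -0.0076  0.1191] t 22.2333 shift mm [-0.4  0.5  0.3] n 0.017367768825071215
  turn [-0.04 -0.77 -0.07] rows 0.10817291050338385
  turn [ 1.7995e+02 -1.2000e-01  1.2100e+00] rows 25.13372696552695
  y [ 0.5722 -0.8201  0.0013] x [ 0.0118  0.0066 -0.9999] j6 144.1 F [ 0.93 -1.    4.59] T [-0.366 -0.143 -0.019] gap 0.2
```

Request:
arm_command --rows '[[[0.9,0.0008,0,0,0,0,0],[0.9,0.0006,0,0,0,0,0]]]'

```text
time: 22.4
tcp_pos: [0.5443, -0.0076, 0.1185]
eef_rot: [173.8, 89.2, 28.7]
ft_force: [-1.9, -1.7, 10.1]
finger_gap: 0.201
```

Run:
```python
from h import *
go([.5442,-.0082,.1195],[.573,-.82])
c=snap('scene','s20')
cv2.imwrite('pics/cs20.png',cv2.resize(cv2.imread('pics/s20.png')[170:270,255:345],None,fx=6,fy=6,interpolation=cv2.INTER_CUBIC))
```

```text
tcp [ 0.5443 -0.0076  0.1185] t 22.4 shift mm [-1.   0.5  0.4] n 0.029003457762967415
  turn [-0.05 -0.8  -0.09] rows 0.11227008164756286
  turn [ 1.7994e+02 -1.4000e-01  1.2500e+00] rows 25.13251919204074
  y [ 0.572  -0.8202  0.0015] x [ 0.0123  0.0067 -0.9999] j6 144.1 F [-1.87 -1.68 10.08] T [-0.336  0.438 -0.045] gap 0.201
```

View pics/cs20.png

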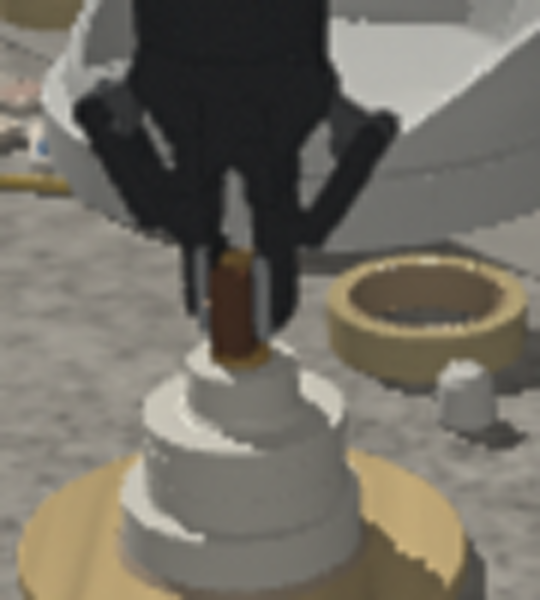

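Request:
arm_command --rows '[[[0.9,-0.0004,0,0,0,0,0],[0.3,0,0,0,0,0,0],[-0.3,0,0,0,0,0,0],[-0.5,0,0,0,0,0,0],[-0.5,0,0,0,0,0,0],[-0.5,0,0,0,0,0,0]]]'

```text
time: 22.95
tcp_pos: [0.5401, -0.006, 0.1149]
eef_rot: [-135.7, 89.4, 79.2]
ft_force: [-0.3, -1.0, -0.0]
finger_gap: 0.754
```

Request:
arm_command --rows '[[[-0.5,-0.008,0,0,0,0,0],[-0.5,-0.015,0,0,0,0,0],[-0.5,-0.02,0,0,0,0,0],[-0.5,-0.025,0,0,0,0,0],[-0.5,-0.025,0,0.01,0,0,0],[-0.5,-0.01,0,0.02,0,0,0],[-0.5,0,0,0.02,0,0,0],[-0.5,0,0,0,0,0,0],[-0.5,0,0,0,0,0,0]]]'

```text
time: 23.7
tcp_pos: [0.497, -0.0356, 0.225]
eef_rot: [-122.4, 89.4, 92.7]
ft_force: [1.5, -0.6, -0.2]
finger_gap: 0.751
```

Run:
```python
from h import *
go([.5442,-.0082,.1195])
c=snap('scene','s21'); w=snap('wrist','w21')
cv2.imwrite('pics/cs21.png',cv2.resize(cv2.imread('pics/s21.png')[170:270,255:345],None,fx=6,fy=6,interpolation=cv2.INTER_CUBIC))
```

```text
tcp [ 0.497  -0.0356  0.225 ] t 23.7 shift mm [105.7   5.7 -53.8] n 2.8483910448890937
  y [ 0.5745 -0.8185 -0.0095] x [-5.000e-04  1.120e-02 -9.999e-01] j6 140.5 F [ 1.46 -0.55 -0.19] T [-0.03  -0.07  -0.035] gap 0.751
```

View pics/cs21.png

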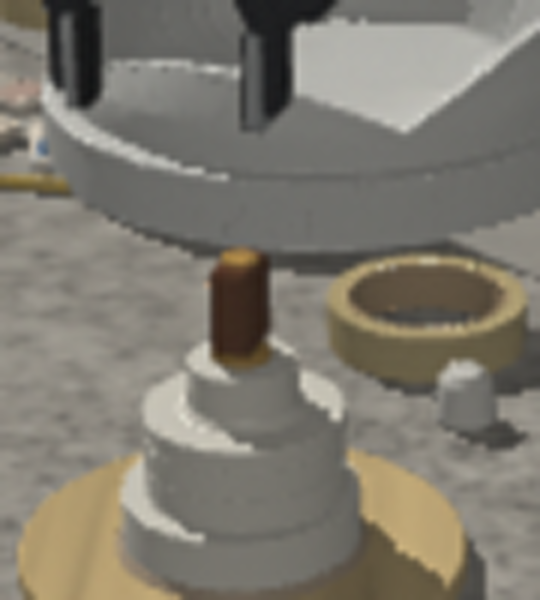

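View pics/w21.png

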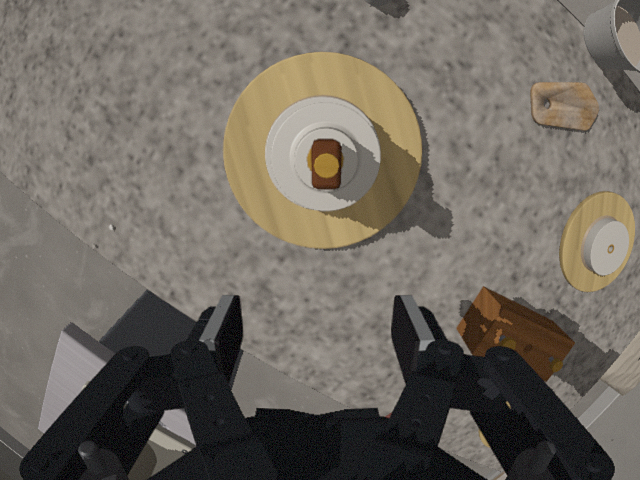

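Run:
```python
from h import *
w=snap('wrist','w22'); h=bat(w,(200,440,30,260)); print('bat',circ(wpt(w,h[:,0],h[:,1],.014)))
crop('w22',323,157,65,7,'c22'); print(robot.state()['qd'].round(2))
```

```text
bat (array([ 0.54055868, -0.00710642,  0.09377813]), np.float64(0.00016957153557774598))
[ 0.25  0.84 -0.17 -0.09 -0.12 -0.04]
```

View pics/c22.png

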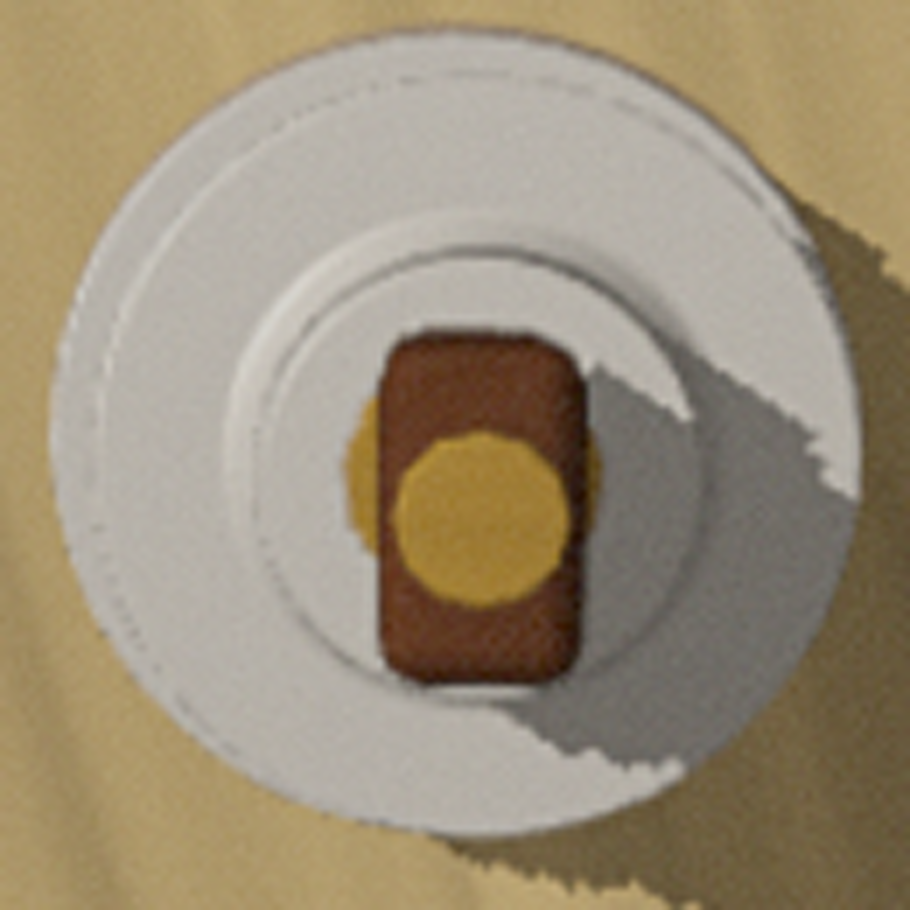

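Run:
```python
from h import *
w=pickle.load(open('w22.pkl','rb')); f=lambda x,y,z: wpt(w,258+x/7-.4,92+y/7-.4,z)[0].round(4)
print('handle top',f(481,520,.143),'boss',f(479,473,.1),'collar',f(474,470,.105))
for z in (.135,.143,.155): print(z,f(381,400,z)-f(584,400,z),f(481,345,z)-f(481,670,z))
```

```text
handle top [ 0.5426 -0.0074  0.143 ] boss [ 0.5427 -0.0079  0.1   ] collar [ 0.543 -0.007  0.105]
0.135 [-0.01    0.0141  0.    ] [0.0231 0.0164 0.    ]
0.143 [-0.0097  0.0136  0.    ] [0.0222 0.0158 0.    ]
0.155 [-0.0092  0.0128  0.    ] [0.0209 0.0149 0.    ]
```

Request:
arm_command --rows '[[[-0.5,0,0,0,0,0,0],[-0.5,0,0,0,0,0,0],[-0.5,0,0,0,0,0,0]]]'

```text
time: 24.1
tcp_pos: [0.4976, -0.034, 0.2221]
eef_rot: [-100.2, 89.3, 115.0]
ft_force: [-0.1, 0.5, 0.4]
finger_gap: 0.752
```

```bash
python3 -c "
from rig import robot
print(robot.sign_off())"
```

```text
the job is handed in; nothing more can be done
None
```

The mould is assembled and handed in at about 24 s of the 72 s limit. The hand-in reports no verdict, so the result below rests on my own readings.

**What I did:**
- **Cap:** I set it boss up over the upper ring's hole, about 5 mm off the base's axis, and let go of it.
- **Rod:** I passed it through the cap and upper ring and slid those across until it dropped into the lower ring. I then moved all three sections back until the tip entered the base bore, and pressed until the collar met the cap.
- **Force:** The highest vertical reading I saw was about 12 N at the wrist, plus roughly 3 N for the loose sections. That is well under the 30 N limit, but I only read it between moves.

**Last checks:**
- **Rod depth:** The downward motion stopped with the tip about 23 mm down the base bore, the depth expected with the collar flat on the cap. The scene picture shows the collar on the boss.
- **Rod position:** The rod stands upright, with its handle top within about 0.5 mm of the boss centre.
- **Cap position:** The cap's boss measures about 2.2 mm from the bat's centre, inside the 4 mm limit. Camera calibration is only good to about 2 mm, so this margin is not precise.
- **Bystanders:** I never went near the tape roll or the plug, and both look unmoved in the last scene picture.
- **Gripper:** It is open and clear of everything.

**Small disagreements:** The top and wrist cameras differed by 1–2 mm on positions. Before insertion they also disagreed on the rod's tilt, between 0.75 and 1.4°; I turned the tool to offset it.

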